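# Load the toy timber lorry

## Robot

A 6-joint arm with a two-finger parallel gripper is mounted at the origin on the work surface. World frame = base frame: x ahead of the robot, y to its left, z up, the work surface at z = 0. Lengths are in m, angles in rad, forces in N, time in s.
With the tool pointing down it reaches from about 0.375 to 0.975 m from the base axis. Payload 3.8 kg.
Tool frame: the origin (TCP) lies between the finger pads; the fingertips stand 17 mm ahead of it and the grasp point (between the pads) lies 2 mm behind it; y points along the fingers, z is the direction in which the jaws open and shut, and the axes are right-handed (so a half turn about y gives the same grasp; the last joint's range is limited). The gripper opens to 85 mm and grips with 20 to 120 N. Pads are 22 mm wide; open, the fingers measure 114 mm over their backs; the gripper's body (76 mm by 85 mm) begins 54 mm behind the grasp point. The pads swing forward as they close: fully open they stand 13 mm farther back than shut.
Start: joints at [-1.353, 0.264, 1.604, -0, 1.274, -0.037], TCP at [0.17, -0.653, 0.248] pointing down, gripper open.
Joint ranges: [-2.63, 2.63], [-0.94, 2.18], [0.31, 2.57], [-1.31, 4.45], [0, 2.66], [-2.55, 2.55]. Speed limits (rad/s): [2.57, 2.57, 3.14, 3.14, 3.14, 3.14].

## Interface

Orientations are given as a rotation vector (axis times angle).
In Python, from workcell import bot, eyes, nets gives the robot as it stands. The module is installed in compiled form; this text tells all that it offers.
- The arm moves only by the tool jog_arm, never from a script. Its arguments are lists of equal length, an entry for each row: "turn": the turn, a rotation vector about the tool's x, y, z in rad, a list of three; "slide": the shift along the tool's x, y, z in mm, a list of three; "grip": the opening in per cent of the stroke, from 0 (shut) to 100 (fully open). A call has 1 to 5 rows; each row shifts and turns the commanded pose from where the row before left it, along the tool's axes as they then stand; what a row does not reach is not made up. A row lasts 1/10 s, in which the tool goes at most 50 mm and 8.59 degrees, less where a joint would pass 70% of its speed; a pose out of reach is approached as far as the arm can. A call with a gripper value outside its range is refused whole. The fingers move at their own pace and stop on an object; "newtons" is the grip in N (left out, the last holds). Time passes only in rows, so rows that do not move let the fingers close. It gives the time, the measured TCP pose, the force and the opening at its end, in the units of the state.
- bot.read_state(): the state, without advancing time (a new reading comes with each control period).
- eyes.read_camera(name): name is "scene" or "side" or "wrist"; returns a dict with "img" (480x640x3 uint8, red, green, blue), "depth" (480x640 float32, m along the optical axis (not along the pixel's ray), 0 where there is no reading), "intrinsics" (3x3 intrinsics, pixels), "position" and "rotation" of the camera in the world. Camera axes: x right, y down, z forward; pixel columns grow to the right and rows downward; lengths in m; the calibration is good to about 2 mm. A picture is of the moment at which its call begins.
- bot.finish_job(): hands the job in, once; it reports no verdict.
Trained networks look in a picture, given as the dict that the camera call returned (one of the last four; its "shot" number tells which), for a name from the list of things; names that differ only in an ending like _2 or _b are one class to them, and where a whole thing is asked for, a point or a joint stands for the part that bears it (a point fixed in the world has none). Each returns a list of dicts, best first, with "conf" (0 to 1); they miss things now and then, are a little off and sometimes report something else, mostly with a low value. They report only what shows in the picture. A call takes as long as a camera call. They do not tell look-alikes from the thing itself.
- nets.search_frame(thing, picture): "xyz" ([x, y, z] in m, in the coordinates of the camera as it stood for that picture, good to about 4 mm: the middle of the surface that is visible of it).
The state is a dict: "time": time; "q": joint angles; "joint_vel": joint speeds; "joint_torque": joint torques, N m; "tool_pos": TCP position; "tcp_rot": TCP orientation; "wrist_force": force on the tool from outside, world axes, zero at the start; "torque": the same for the moment, N m; "width": opening from 0.0 (shut) to 1.0 (fully open).
Only numpy, scipy, OpenCV 4.12 (cv2) and the standard library are available. Lean on these libraries where they do the work, as an engineer would, in place of code of your own. Each camera call takes 0.05 s, during which the arm holds its last target.

## Task

Load the wooden toy lorry with its three 120 mm round logs for the shop display: first lay the two slim logs in the two grooves along its bed, one in each, then lay the thick log on top in the hollow between them, all lengthwise and centred end to end over the two bolsters. Lower each log gently until it lies home on its supports and hold it there for a moment to settle before you let go; never drop or knock a log loose. Leave the square bar, the short stub and the other toys where they are.

Things in the scene. Friction and masses are not known exactly. Their poses are not given: they have to be found in the camera images.
- lorry: Wooden toy lorry, fixed, 260 mm long (x), 135 mm wide; origin on the table under its middle; z up. Cab at its -x end, x -126 to -64 mm, 113 mm high. On the flat chassis board (80 mm wide, top at 34 mm) stand two cross bolsters 12 mm thick at x = -5 and +75 mm, 68 mm free between them for fingers. Each has two V grooves at y = +35 and -35 mm and an outer stake 101 mm high at each end.
- groove_left (a point): Where the middle of a slim log's axis lies when home in the lorry's +y grooves, centred over the bolsters: (35, 35, 72) mm in the lorry's frame. Axes as the lorry's; the log lies along x. Groove sides slope 50 degrees; the ridge between the grooves is 65 mm high; a log at home is about 2 mm from the stakes, which lean outwards. 36 mm stay free between the two slim logs.
- groove_right (a point): The same for the -y grooves: (35, -35, 72) mm in the lorry's frame; axes as the lorry's.
- top_hollow (a point): Where the middle of the thick log's axis lies when it rests on both slim logs: (35, 0, 103.4) mm in the lorry's frame; axes as the lorry's. The tops of the slim logs are then 89 mm above the table, 14 mm below this point: fingers holding the thick log must not reach lower.
- log_a: First slim round log of plain wood, 34 mm in diameter, 120 mm long, 50 to 105 g. Origin at its middle, on its axis; x runs along the log (either way round), y and z turn as it rolls. Starts lying loose on the table, 17 mm origin height, so it can roll. The other slim log is just the same.
- log_b: Second slim round log of plain wood, 34 mm in diameter, 120 mm long, 50 to 105 g. Origin at its middle, on its axis; x runs along the log (either way round), y and z turn as it rolls. Starts lying loose on the table, 17 mm origin height, so it can roll. The other slim log is just the same.
- log_big: The thick round log of plain wood, 60 mm in diameter, 120 mm long, 150 to 290 g. Origin at its middle, on its axis; x runs along the log (either way round), y and z turn as it rolls. Starts lying loose on the table, origin at 30 mm.
- beam: Square bar of the same plain wood, 34 x 34 mm, 120 mm long (its x), lying loose among the logs; origin at its centre, 17 mm up. Bystander: leave it where it is.
- stub: Short round stub, 34 mm in diameter, 60 mm long (its x), lying; origin at its middle, 17 mm up. Bystander: leave it where it is.
- cup: White toy mug, 60 mm across, 45 mm high; origin under its centre. Bystander: leave it where it is.
- skittle: Turned wooden skittle, standing, 60 mm across, 158 mm high; origin under its centre. Bystander: leave it where it is.
- tin: Round tin, 66 mm across, 100 mm high; origin under its centre. Bystander: leave it where it is.
- peg_doll: Turned wooden peg doll, standing, 40 mm across, 76 mm high; origin under its centre. Bystander: leave it where it is.
- block: Wooden cube block, 45 mm; origin under its centre. Bystander: leave it where it is.
Things that resemble listed ones, but are neither listed nor needed, are in the scene too. What is shaped like the log_a but orange or turquoise is not meant. What is shaped like the log_big but pink is not meant.

How it is judged:
By the outcome, as a careful person would: the job done as asked, in the order asked, and still so for the second after the job is handed in, with the robot touching nothing.
It also fails if it takes over 72 s, if anything falls off the work surface, if the arm or the gripper's body presses on something with over 40 N, if the wrist force passes 120 N, or if a joint passes its speed limit or range.

## Working session

There is one attempt and no reset: what is moved stays moved. The work goes in short steps, Python scripts to look and compute and a tool call to move; the robot and the scene stay as the last step left them, time stands still between calls to the robot, and variables do not carry over. Pictures are saved under pics/ and viewed, and the job is handed in when it is done.

Besides the shell and the picture viewer there is one more tool, called by a JSON object that holds its "name" and its "arguments". jog_arm: Moves the arm, as the interface text tells. Its arguments: {"type":"object","properties":{"turn":{"type":"array"},"slide":{"type":"array"},"grip":{"type":"array"},"newtons":{"type":"number"}},"required":["turn","slide","grip"]}

```bash
mkdir -p pics; cat > h.py <<'E'
import numpy as np, cv2
from workcell import bot, eyes, nets
from scipy.spatial.transform import Rotation as R
def world(d,p): return np.array(d["rotation"])@np.array(p)+np.array(d["position"])
def cloud(d):
    K=np.array(d["intrinsics"]);z=d["depth"];v,u=np.indices(z.shape)
    P=np.stack([(u-K[0,2])/K[0,0]*z,(v-K[1,2])/K[1,1]*z,z],-1)
    W=P@np.array(d["rotation"]).T+np.array(d["position"]); W[z<=0]=np.nan
    return W
def save(d,n): cv2.imwrite('pics/'+n+'.png',d["img"][:,:,::-1])
E
python3 - <<'E'
from h import *
s=bot.read_state();print({k:np.round(v,3).tolist() for k,v in s.items()})
print(np.round(R.from_rotvec(s['tcp_rot']).as_matrix(),2))
for c in ["scene","side","wrist"]:
    d=eyes.read_camera(c); save(d,c+'0'); np.savez('/tmp/'+c+'.npz',**{k:np.array(v) for k,v in d.items()})
    print(c,np.round(d["position"],3),np.round(d["rotation"],2).tolist())
    if c!="wrist":
      for n in ["lorry","log_a","log_big","beam"]:
        print(n,[(np.round(world(d,r["xyz"]),3).tolist(),round(r["conf"],2)) for r in nets.search_frame(n,d)])
E
```

```text
{'time': 0.0, 'q': [-1.353, 0.265, 1.605, -0.0, 1.274, -0.037], 'joint_vel': [-0.001, -0.0, 0.001, 0.0, 0.001, -0.001], 'joint_torque': [-0.001, -51.512, -36.731, 0.0, 0.013, -0.0], 'tool_pos': [0.17, -0.653, 0.247], 'tcp_rot': [-0.267, 2.088, -2.083], 'wrist_force': [0.342, 0.703, 0.657], 'torque': [-0.024, 0.016, -0.08], 'width': 1.003}
[[-0.97 -0.    0.25]
 [-0.25  0.   -0.97]
 [-0.   -1.   -0.  ]]
scene [ 1.434 -0.549  1.274] [-2.17, -1.19, 0.45]
lorry [([2.008, 0.025, 1.848], 0.76)]
log_a [([2.687, 0.704, 2.527], 0.92), ([2.058, 0.075, 1.898], 0.77), ([1.456, -0.527, 1.296], 0.62), ([1.665, -0.318, 1.505], 0.61)]
log_big [([2.317, 0.334, 2.157], 0.61), ([2.161, 0.178, 2.0], 0.59), ([2.005, 0.022, 1.845], 0.33)]
beam [([2.072, 0.089, 1.912], 0.95)]
side [ 0.495 -1.134  0.766] [-2.1, 0.08, -0.05]
lorry [([0.443, -1.186, 0.713], 0.58)]
log_a [([0.974, -0.655, 1.245], 0.88), ([0.367, -1.263, 0.637], 0.8), ([0.409, -1.22, 0.68], 0.61), ([0.697, -0.932, 0.968], 0.61), ([0.502, -1.127, 0.773], 0.39)]
log_big [([0.356, -1.273, 0.627], 0.71), ([0.32, -1.309, 0.591], 0.61)]
beam [([0.783, -0.846, 1.054], 0.63)]
wrist [ 0.235 -0.635  0.373] [2.32, -1.79, -0.24]
```

```bash
sed -i 's/np.array(d\["rotation"\])/R.from_rotvec(d["rotation"]).as_matrix()/' h.py
python3 - <<'E'
from h import *
for c in ["scene","side"]:
    d=eyes.read_camera(c)
    for n in ["lorry","log_a","log_big","beam","stub","cup","skittle","tin","peg_doll","block"]:
        print(c,n,[(np.round(world(d,r["xyz"]),3).tolist(),round(r["conf"],2)) for r in nets.search_frame(n,d)])
E
```

```text
scene lorry [([0.604, 0.025, 0.041], 0.62)]
scene log_a [([0.461, -0.29, 0.031], 0.98), ([0.64, 0.415, 0.029], 0.94), ([0.622, 0.278, 0.027], 0.84), ([0.349, 0.434, 0.03], 0.81)]
scene log_big [([0.648, -0.32, 0.056], 0.88), ([0.637, -0.165, 0.051], 0.63)]
scene beam [([0.448, 0.254, 0.034], 0.91)]
scene stub [([0.381, -0.073, 0.027], 0.62), ([0.444, 0.254, 0.036], 0.28)]
scene cup [([0.374, 0.095, 0.029], 0.92)]
scene skittle [([0.506, 0.405, 0.08], 0.56)]
scene tin [([0.56, -0.425, 0.085], 0.65)]
scene peg_doll [([0.804, 0.097, 0.04], 0.73)]
scene block [([0.807, -0.119, 0.044], 0.76)]
side lorry [([0.581, 0.019, 0.039], 0.76)]
side log_a [([0.447, -0.301, 0.026], 0.85), ([0.63, 0.409, 0.022], 0.75), ([0.342, 0.426, 0.025], 0.63), ([0.607, 0.267, 0.022], 0.6)]
side log_big [([0.614, -0.174, 0.045], 0.9), ([0.625, -0.337, 0.053], 0.78), ([0.447, -0.298, 0.025], 0.52)]
side beam [([0.424, 0.253, 0.029], 0.72)]
side stub [([0.365, -0.085, 0.025], 0.8)]
side cup [([0.362, 0.075, 0.027], 0.81)]
side skittle [([0.496, 0.398, 0.071], 0.94), ([0.625, -0.335, 0.052], 0.3)]
side tin [([0.532, -0.445, 0.074], 0.92), ([0.579, 0.015, 0.04], 0.4)]
side peg_doll [([0.581, 0.021, 0.04], 0.24), ([0.449, -0.301, 0.026], 0.19)]
side block [([0.792, -0.122, 0.031], 0.9), ([0.533, -0.447, 0.074], 0.32)]
```

View pics/scene0.png

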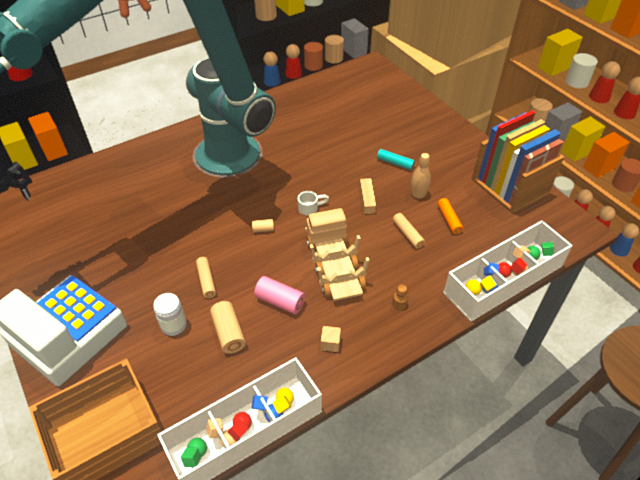

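View pics/side0.png

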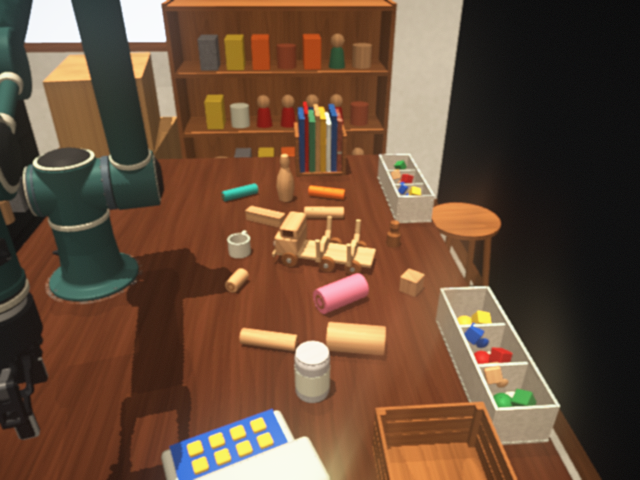

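View pics/wrist0.png

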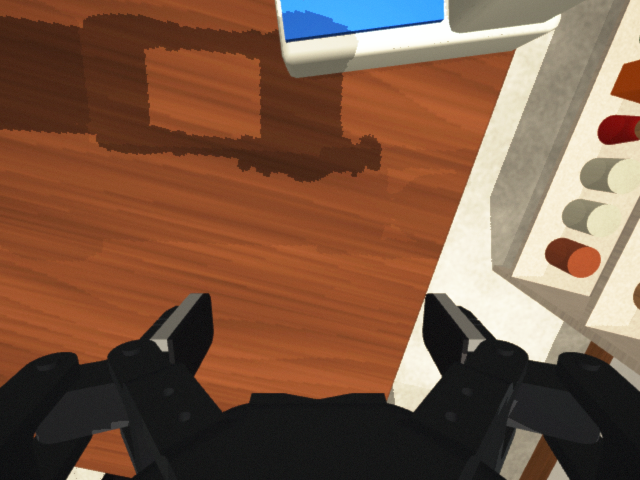

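```bash
cat > fit.py <<'E'
from h import *
from scipy.optimize import least_squares
def load(c):
    z=np.load('/tmp/'+c+'.npz'); return {k:z[k] for k in z}
def logfit(W,xy,r,img=None,rad=0.085,z0=None,zlo=0.008,L=.12):
    z0=r if z0 is None else z0
    P=W.reshape(-1,3);P=P[np.isfinite(P).all(1)]
    P=P[(np.hypot(P[:,0]-xy[0],P[:,1]-xy[1])<rad)&(P[:,2]>zlo)&(P[:,2]<z0+r+.02)]
    m=P.mean(0);u,s,vt=np.linalg.svd(P[:,:2]-m[:2],full_matrices=False)
    a0=np.arctan2(vt[0,1],vt[0,0])
    def sd(p):
        c=np.array([np.cos(p[2]),np.sin(p[2])]);n=np.array([-c[1],c[0]])
        d=P[:,:2]-p[:2]; t=d@c; l=d@n; h=P[:,2]-p[3]
        a=np.hypot(l,h)-r; b=np.abs(t)-L/2
        return np.where((a<0)&(b<0),np.maximum(a,b),np.where(b<0,a,np.where(a<0,b,np.hypot(a,b))))
    best=least_squares(sd,[m[0],m[1],a0,z0],loss='soft_l1',f_scale=.002)
    p=best.x; c=np.array([np.cos(p[2]),np.sin(p[2])]);t=(P[:,:2]-p[:2])@c
    a=(p[2]+np.pi/2)%np.pi-np.pi/2
    return np.round([p[0],p[1],p[3]],4),round(float(np.degrees(a)),2),'rms mm',round(1e3*np.median(np.abs(best.fun)),2),'t',np.round(np.percentile(t,[1,99])*1e3,1),len(P)
E
python3 - <<'E'
from fit import *
for c in ["scene","side"]:
    W=cloud(load(c))
    print(c)
    for xy,r in (((.455,-.295),.017),((.615,.272),.017),((.637,-.33),.03)): print(logfit(W,xy,r))
    # lorry slice
    m=np.isfinite(W).all(-1)&(np.abs(W[...,0]-.6)<.17)&(np.abs(W[...,1]-.02)<.1)&(W[...,2]>.02)
    P=W[m]; h=P[:,2]
    hist,_=np.histogram(h,np.arange(0,.125,.004));print(hist)
    # top view height map, 0.5mm px
    im=np.zeros((400,640),np.uint8)
    for p in P[np.argsort(h)]:
        u=int((p[0]-.44)/.0005);v=int((.12-p[1])/.0005)
        if 0<=u<640 and 0<=v<400: cv2.circle(im,(u,v),1,int(min(255,p[2]*2100)),-1)
    cv2.imwrite(f'pics/top_{c}.png',cv2.applyColorMap(im,cv2.COLORMAP_JET))
    d=load(c); v,u=np.where(m); 
    crop=d["img"][v.min()-20:v.max()+20,u.min()-20:u.max()+20,::-1]; cv2.imwrite(f'pics/crop_{c}.png',cv2.resize(crop,None,fx=4,fy=4)[:600,:800])
E
```

```text
scene
(array([ 0.4512, -0.2908,  0.0165]), -15.23, 'rms mm', np.float64(1.34), 't', array([-59. ,  62.4]), 484)
(array([0.6129, 0.2811, 0.0164]), -4.85, 'rms mm', np.float64(1.78), 't', array([-58. ,  62.5]), 449)
(array([ 0.6338, -0.3147,  0.0297]), -11.41, 'rms mm', np.float64(1.2), 't', array([-59. ,  62.4]), 1179)
[  0   0   0   0   0  47 105 419 669 351 196 188 138 134 121 169 124  63
  60  67  59  50  44  53  65  55  85 198 189  33   1]
side
(array([ 0.4483, -0.2906,  0.0169]), -14.93, 'rms mm', np.float64(1.03), 't', array([-58.4,  60.4]), 896)
(array([0.6077, 0.2805, 0.0166]), -4.46, 'rms mm', np.float64(1.92), 't', array([-56.7,  60.4]), 391)
(array([ 0.6325, -0.3152,  0.03  ]), -10.77, 'rms mm', np.float64(0.96), 't', array([-59.5,  57.9]), 1664)
[  0   0   0   0   0  78 136 222 799 192 175  91  88  84 102 117 125  66
  72  82  92  55  55  59  65  58  45 129 203   5   0]
```

```bash
python3 -c "
import cv2,numpy as np
a=cv2.imread('pics/top_scene.png');b=cv2.imread('pics/top_side.png')
cv2.imwrite('pics/tops.png',cv2.resize(np.vstack([a,b]),None,fx=.75,fy=.75))"
```

```text
(no output)
```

View pics/tops.png

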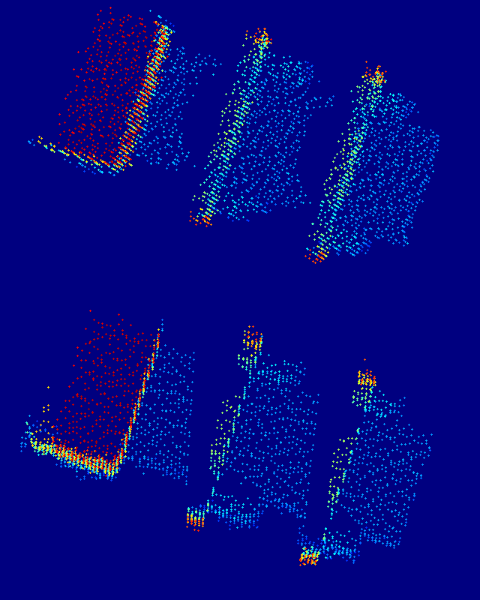

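View pics/crop_side.png

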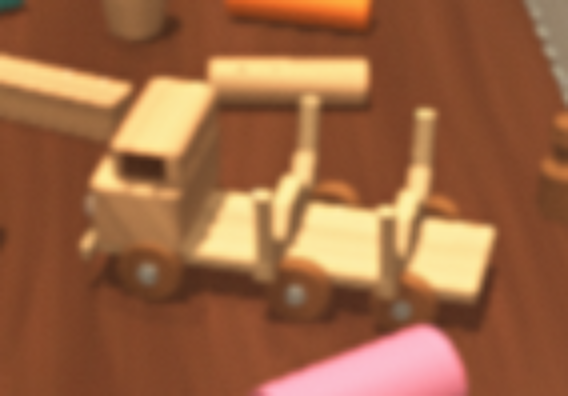

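```bash
cat > plan.py <<'E'
from h import *
import sys
def plan(xyz,zdeg):
    s=bot.read_state();M=R.from_rotvec(s['tcp_rot']).as_matrix()
    a=np.degrees(np.arctan2(M[1,2],M[0,2])); d=(zdeg-a+180)%360-180
    t=-np.radians(d)
    z=np.array([np.cos(np.radians(zdeg)),np.sin(np.radians(zdeg)),0]);y=np.array([0,0,-1.]);x=np.cross(y,z)
    D=(np.array(xyz)-s['tool_pos'])*1e3
    print('t',round(s['time'],2),'pos',np.round(s['tool_pos'],4),'zang',round(a,2),'tilt',np.round(M[:,1],3),'w',round(s['width'],3),'F',np.round(s['wrist_force'],1))
    print('turn y',round(t,3),'slide xyz',np.round([D@x,D@y,D@z],1),'rows',round(np.linalg.norm(D)/50,1))
if __name__=="__main__":
    v=[float(a) for a in sys.argv[1:]];plan(v[:3],v[3])
E
python3 plan.py .45 -.291 .2 -105
```

```text
t 1.65 pos [ 0.1701 -0.6532  0.2483] zang -75.4 tilt [ 0.  0. -1.] w 0.998 F [-0.9 -0.1  1. ]
turn y 0.517 slide xyz [-176.6   48.3 -422.3] rows 9.2
```

{"name": "jog_arm", "arguments": {"turn": [[0, 0.13, 0], [0, 0.13, 0], [0, 0.13, 0], [0, 0.13, 0]], "slide": [[0, 0, 0], [0, 0, 0], [0, 0, 0], [0, 0, 0]], "grip": [100, 100, 100, 100]}}

```text
time: 2.05
tool_pos: [0.1701, -0.6532, 0.2483]
tcp_rot: [-0.283, -2.077, 2.077]
wrist_force: [0.9, -0.3, 0.6]
width: 0.999
```

{"name": "jog_arm", "arguments": {"turn": [[0, 0, 0], [0, 0, 0], [0, 0, 0], [0, 0, 0], [0, 0, 0]], "slide": [[-18, 5, -43], [-18, 5, -43], [-18, 5, -43], [-18, 5, -43], [-18, 5, -43]], "grip": [100, 100, 100, 100, 100]}}

```text
time: 2.55
tool_pos: [0.3141, -0.4679, 0.2233]
tcp_rot: [-0.278, -2.079, 2.08]
wrist_force: [-0.5, -0.5, 0.3]
width: 1.0
```

{"name": "jog_arm", "arguments": {"turn": [[0, 0, 0], [0, 0, 0], [0, 0, 0], [0, 0, 0], [0, 0, 0]], "slide": [[-18, 5, -43], [-18, 5, -43], [-18, 5, -43], [-18, 5, -43], [-18, 5, -35]], "grip": [100, 100, 100, 100, 100]}}

```text
time: 3.05
tool_pos: [0.4555, -0.291, 0.1984]
tcp_rot: [-0.278, -2.08, 2.08]
wrist_force: [-0.3, -1.2, -0.1]
width: 1.003
```

```bash
python3 plan.py .45 -.291 .2 -105; python3 - <<'E'
from fit import *
d=eyes.read_camera("wrist");save(d,'w1');W=cloud(d)
print(logfit(W,(.45,-.291),.017))
s=bot.read_state();M=R.from_rotvec(s['tcp_rot']).as_matrix()
T=(W-s['tool_pos'])@M
m=np.isfinite(T).all(-1)&(T[...,1]<60)&(np.abs(T[...,2])<.07)&(T[...,1]<.05)
P=T[m]*1e3
for sgn in(1,-1):
    Q=P[P[:,2]*sgn>10]; i=np.argsort(-Q[:,1])[:8]; print(np.round(Q[i],0).tolist())
E
```

```text
t 3.05 pos [ 0.4555 -0.291   0.1984] zang -105.16 tilt [ 0.001 -0.    -1.   ] w 1.003 F [-0.3 -1.2 -0.1]
turn y -0.003 slide xyz [ 5.3 -1.6  1.4] rows 0.1
(array([ 0.4513, -0.2886,  0.0156]), -14.84, 'rms mm', np.float64(0.38), 't', array([-59.7,  58.4]), 5104)
[[-5.0, 5.0, 46.0], [-3.0, 4.0, 46.0], [-2.0, 4.0, 46.0], [2.0, 4.0, 45.0], [8.0, 4.0, 46.0], [7.0, 4.0, 45.0], [3.0, 4.0, 46.0], [-0.0, 4.0, 46.0]]
[[10.0, 5.0, -41.0], [8.0, 5.0, -40.0], [6.0, 5.0, -41.0], [4.0, 5.0, -40.0], [-3.0, 4.0, -40.0], [10.0, 4.0, -40.0], [3.0, 4.0, -40.0], [0.0, 4.0, -40.0]]
```

View pics/w1.png

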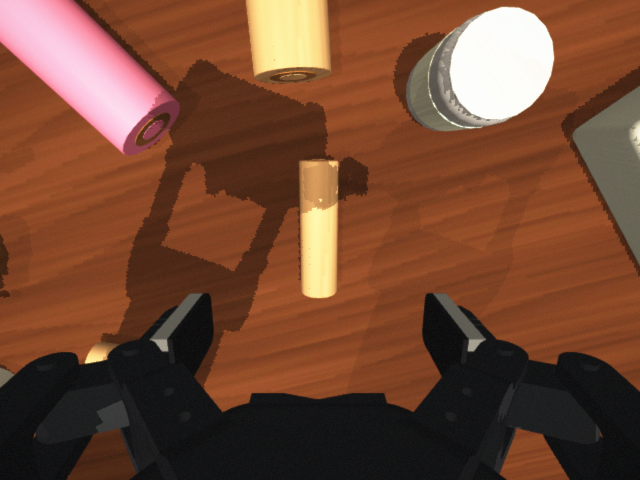

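{"name": "jog_arm", "arguments": {"turn": [[0, 0, 0], [0, 0, 0], [0, 0, 0], [0, 0, 0], [0, 0, 0]], "slide": [[5, 50, 0], [0, 50, 0], [0, 50, 0], [0, 28, 0], [0, 0, 0]], "grip": [100, 100, 100, 100, 80]}}

```text
time: 3.6
tool_pos: [0.4457, -0.2892, 0.0158]
tcp_rot: [-0.267, -2.081, 2.071]
wrist_force: [-0.3, 1.0, -0.1]
width: 0.856
```

{"name": "jog_arm", "arguments": {"turn": [[0, 0, 0], [0, 0, 0], [0, 0, 0], [0, 0, 0], [0, 0, 0]], "slide": [[0, 0, 0], [0, 0, 0], [0, 0, 0], [0, 0, 0], [0, 0, 0]], "grip": [60, 45, 20, 20, 20], "newtons": 30}}

```text
time: 4.1
tool_pos: [0.4517, -0.2934, 0.0233]
tcp_rot: [-0.283, -2.079, 2.084]
wrist_force: [-0.1, 1.1, 7.8]
width: 0.387
```

```bash
python3 plan.py .45 -.291 .02 -105; python3 - <<'E'
from fit import *
d=eyes.read_camera("wrist");save(d,'w2');W=cloud(d)
print(logfit(W,(.45,-.291),.017))
s=bot.read_state();M=R.from_rotvec(s['tcp_rot']).as_matrix()
T=(W-s['tool_pos'])@M
print(s['time'],s['tool_pos'],s['wrist_force'])
E
```

```text
t 4.1 pos [ 0.4517 -0.2934  0.0233] zang -105.2 tilt [ 0.004 -0.003 -1.   ] w 0.387 F [-0.1  1.1  7.8]
turn y -0.003 slide xyz [ 2.2  3.3 -1.9] rows 0.1
(array([ 0.4762, -0.298 ,  0.0161]), -15.0, 'rms mm', np.float64(0.65), 't', array([-33.2,  52.1]), 24780)
4.15 [ 0.45169783 -0.29337745  0.02333802] [-0.97246177  0.46429319  7.38878922]
```

View pics/w2.png

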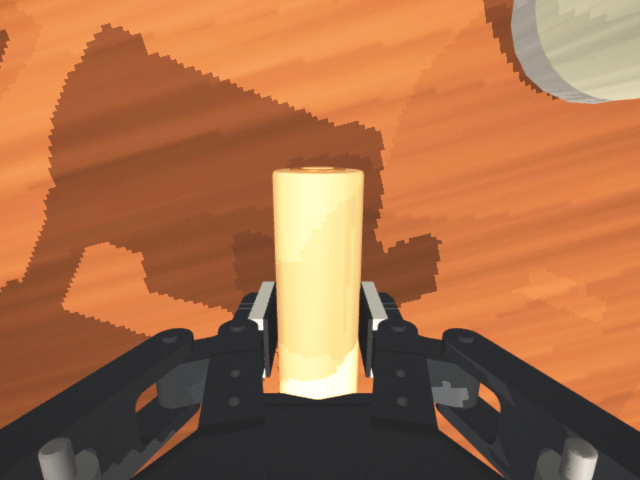

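```bash
cat > endm.py <<'E'
from fit import *
def held(W,s,r,zc):
    """log held: returns far end tool x, lateral, axis, in tool mm"""
    M=R.from_rotvec(s['tcp_rot']).as_matrix();T=(W-s['tool_pos'])@M*1e3
    P=T[np.isfinite(T).all(-1)]
    P=P[(P[:,0]<-14)&(P[:,0]>-90)&(np.abs(P[:,2])<r+8)&(P[:,1]<zc+3)&(P[:,1]>zc-r-6)]
    top=P[np.abs(P[:,2])<r*.6]
    x=np.sort(top[:,0]); 
    f=least_squares(lambda p:np.hypot(P[:,2]-p[0]-p[2]*(P[:,0]+40),P[:,1]-p[1]-p[3]*(P[:,0]+40))-r,[0,zc,0,0],loss='soft_l1',f_scale=1)
    print('end x',np.round(np.percentile(x,[0,.3,1,2]),1),'z,y at x=-40',np.round(f.x[:2],1),'yaw deg,pitch deg',np.round(np.degrees(f.x[2:]),2),'res',np.median(abs(f.fun)).round(2),len(P))
if __name__=="__main__":
    import sys
    d=eyes.read_camera("wrist");W=cloud(d);save(d,sys.argv[3])
    held(W,bot.read_state(),float(sys.argv[1]),float(sys.argv[2]))
E
python3 endm.py 17 6 w3
```

```text
end x [-59.  -58.9 -58.7 -58.4] z,y at x=-40 [-2.  8.] yaw deg,pitch deg [ 0.22 -0.7 ] res 0.35 11098
```

{"name": "jog_arm", "arguments": {"turn": [[0, 0, 0], [0, 0, 0], [0, 0, 0], [0, 0, 0], [0, 0, 0]], "slide": [[0, -5, 0], [0, -40, 0], [0, -50, 0], [0, -50, 0], [0, -50, 0]], "grip": [20, 20, 20, 20, 20]}}

```text
time: 4.7
tool_pos: [0.4491, -0.2914, 0.2178]
tcp_rot: [-0.278, -2.08, 2.08]
wrist_force: [0.9, -0.4, -1.4]
width: 0.387
```

```bash
python3 endm.py 17 6 w4; python3 plan.py .62 .04 .2 -107
```

```text
end x [-53.4 -53.  -52.9 -52.6] z,y at x=-40 [-4.  18.9] yaw deg,pitch deg [ 0.2  -1.28] res 0.36 8541
t 4.75 pos [ 0.4535 -0.2945  0.2282] zang -105.19 tilt [ 0.012 -0.009 -1.   ] w 0.38 F [ 2.7 -2.   5.8]
turn y 0.032 slide xyz [ -61.4   28.2 -368.6] rows 7.5
```

View pics/w4.png

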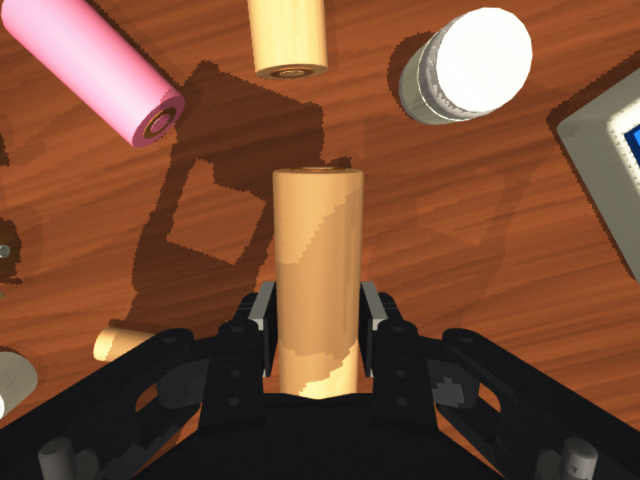

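```bash
python3 plan.py .61 -.1 .24 -107
```

```text
t 4.75 pos [ 0.4535 -0.2945  0.2282] zang -105.19 tilt [ 0.012 -0.009 -1.   ] w 0.38 F [ 2.7 -2.   5.8]
turn y 0.032 slide xyz [ -92.8  -11.8 -231.8] rows 5.0
```

{"name": "jog_arm", "arguments": {"turn": [[0, 0.03, 0], [0, 0, 0], [0, 0, 0], [0, 0, 0], [0, 0, 0]], "slide": [[-16, -5, -38], [-20, -5, -45], [-20, -5, -45], [-20, -5, -45], [-16, -5, -38]], "grip": [20, 20, 20, 20, 20]}}

```text
time: 5.25
tool_pos: [0.5992, -0.1138, 0.2411]
tcp_rot: [-0.307, -2.064, 2.063]
wrist_force: [0.1, -1.6, -1.5]
width: 0.387
```

{"name": "jog_arm", "arguments": {"turn": [[0, 0, 0], [0, 0, 0], [0, 0, 0]], "slide": [[-5, 0, -17], [0, 0, 0], [0, 0, 0]], "grip": [20, 20, 20]}}

```text
time: 5.55
tool_pos: [0.607, -0.1014, 0.24]
tcp_rot: [-0.304, -2.062, 2.063]
wrist_force: [-0.2, -0.7, -2.1]
width: 0.388
```

```bash
python3 endm.py 17 6 w5; python3 plan.py .61 -.1 .24 -107; python3 - <<'E'
from fit import *
d=eyes.read_camera("wrist");np.savez('/tmp/wrist.npz',**{k:np.array(v) for k,v in d.items()})
s=bot.read_state();print(s['tool_pos'],s['time'])
E
```

```text
end x [-59.1 -59.  -58.7 -58.5] z,y at x=-40 [-2.7  8. ] yaw deg,pitch deg [ 0.23 -0.68] res 0.34 11097
t 5.6 pos [ 0.6067 -0.102   0.24  ] zang -106.94 tilt [-0.002 -0.001 -1.   ] w 0.386 F [-0.3 -0.8 -0.5]
turn y 0.001 slide xyz [-2.6  0.  -2.8] rows 0.1
[ 0.60663472 -0.10232941  0.24007397] 5.65
```

View pics/w5.png

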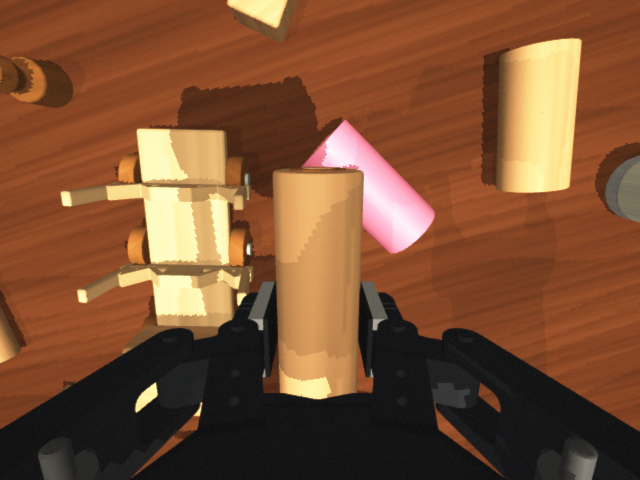

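```bash
cat > lorry.py <<'E'
from fit import *
def lfit(W,p0=(.6,.02,-17),name='',dz=0):
    P=W.reshape(-1,3);P=P[np.isfinite(P).all(1)]
    x,y,a=p0[0],p0[1],np.radians(p0[2])
    for it in range(6):
        c,s=np.cos(a),np.sin(a);D=P[:,:2]-[x,y];L=np.stack([D@[c,s],D@[-s,c],P[:,2]-dz],1)
        S=P[(L[:,2]>.042)&(L[:,2]<.105)&(np.abs(L[:,1])<.075)&((np.abs(L[:,0]+.005)<.016)|(np.abs(L[:,0]-.075)<.016))]
        def f(q):
            c,s=np.cos(q[1]),np.sin(q[1]);t=(S[:,:2]-[x,y])@[c,s]-q[0]
            b=np.minimum(np.abs(t+.005),np.abs(t-.075)); return b-.006
        r=least_squares(f,[0,a],loss='soft_l1',f_scale=.001)
        a=r.x[1];x+=np.cos(a)*r.x[0];y+=np.sin(a)*r.x[0]
        c,s=np.cos(a),np.sin(a);D=P[:,:2]-[x,y];L=np.stack([D@[c,s],D@[-s,c],P[:,2]-dz],1)
        C=L[(np.abs(L[:,2]-.034)<.005)&(np.abs(L[:,1])<.06)&(((L[:,0]>.005)&(L[:,0]<.065))|((L[:,0]>.086)&(L[:,0]<.12)))]
        lo,hi=[],[]
        for xx in np.arange(.005,.12,.004):
            q=C[(C[:,0]>=xx)&(C[:,0]<xx+.004),1]
            if len(q)>8: lo.append(q.min());hi.append(q.max())
        m=(np.median(lo)+np.median(hi))/2; w=np.median(hi)-np.median(lo)
        x+=-s*m;y+=c*m
    T=L[(L[:,0]>.086)&(np.abs(L[:,1])<.03)&(np.abs(L[:,2]-.034)<.006)]
    print(name,'xy',round(x,4),round(y,4),'yaw',round(np.degrees(a),2),'chassis w',round(w*1e3,1),'z',round(np.median(T[:,2])*1e3,1),'rear',round(np.percentile(T[:,0],99.5)*1e3,1),'res',round(1e3*np.median(abs(r.fun)),2),len(S))
    ST=L[(L[:,2]>.09)&(L[:,0]>-.03)&(L[:,0]<.1)&(np.abs(L[:,1])<.08)]
    for k in(1,-1):
        for xx in(-.005,.075):
            q=ST[(ST[:,1]*k>0)&(np.abs(ST[:,0]-xx)<.02)]
            if len(q):print('  stake',k,xx,np.round(np.median(q,0)*1e3,1),len(q))
    return x,y,a
if __name__=="__main__":
    for c in["scene","side","wrist"]: lfit(cloud(load(c)),name=c)
    P=cloud(load('wrist'))
    print(logfit(P,(.637,-.318),.03))
E
python3 lorry.py
```

```text
scene xy 0.6008 0.0301 yaw -12.58 chassis w 92.6 z 33.1 rear 129.5 res 2.93 849
  stake 1 -0.005 [-0.1 66.7 96.9] 19
  stake 1 0.075 [80.3 59.9 97.8] 21
  stake -1 -0.005 [-11.3 -60.6  99.6] 17
  stake -1 0.075 [ 68.2 -68.5  98.9] 18
side xy 0.6018 0.0297 yaw -18.01 chassis w 81.8 z 34.1 rear 121.8 res 3.24 648
  stake 1 -0.005 [-12.7  64.2  95.3] 19
  stake 1 0.075 [68.3 62.  97.7] 17
  stake -1 -0.005 [-11.9 -64.8  96.3] 23
  stake -1 0.075 [ 67.3 -65.5  96.9] 25
wrist xy 0.6052 0.0328 yaw -17.26 chassis w 80.8 z 33.0 rear 121.4 res 3.24 6675
  stake 1 -0.005 [-11.1  63.5  97.9] 252
  stake 1 0.075 [68.1 62.1 98.3] 299
  stake -1 -0.005 [-10.2 -63.   98.7] 121
  stake -1 0.075 [ 65.9 -65.9  99.2] 214
(array([ 0.6342, -0.313 ,  0.0285]), -10.85, 'rms mm', np.float64(0.45), 't', array([-59.4,  57.5]), 11387)
```

```bash
sed -i 's/return b-.006/return np.maximum(b-.006,0)+.1*b/' lorry.py; python3 - <<'E'
from lorry import *
for c in["scene","side","wrist"]:
    W=cloud(load(c));x,y,a=lfit(W,(.597,.03,-16.8),name=c)
    P=W.reshape(-1,3);P=P[np.isfinite(P).all(1)];c,s=np.cos(a),np.sin(a);D=P[:,:2]-[x,y];L=np.stack([D@[c,s],D@[-s,c],P[:,2]],1)*1e3
    for xc in(-5,75):
        B=L[(abs(L[:,0]-xc)<20)&(L[:,2]>50)&(L[:,2]<105)&(abs(L[:,1])<75)]
        print('   bolster',xc,np.round(np.percentile(B[:,0],[2,10,50,90,98]),1), 'ridge z',np.round(np.percentile(B[abs(B[:,1])<8][:,2],[50,95]),1))
    C=L[(L[:,2]>106)&(L[:,2]<120)&(L[:,0]<-40)]; print('  cab top',np.round(np.percentile(C,[2,50,98],axis=0),1).tolist())
    C=L[(L[:,2]>60)&(L[:,2]<105)&(L[:,0]<-45)&(L[:,0]>-75)&(abs(L[:,1])<30)]; print('  cab rear',np.round(np.median(C[:,0]),1),len(C))
E
```

```text
scene xy 0.5999 0.0345 yaw -18.08 chassis w 94.4 z 33.1 rear 130.8 res 0.35 844
  stake 1 -0.005 [-4.8 62.4 96.9] 19
  stake 1 0.075 [76.  63.7 97.8] 21
  stake -1 -0.005 [ -3.4 -66.1  99.6] 17
  stake -1 0.075 [ 76.7 -65.6  98.9] 18
   bolster -5 [-14.4 -11.5  -3.8   0.1   1.9] ridge z [60.9 67.9]
   bolster 75 [66.1 68.8 76.6 79.8 81.5] ridge z [62.2 67.4]
  cab top [[-1377.7, -883.4, 106.3], [-206.3, 42.4, 112.4], [-66.4, 1089.4, 119.6]]
  cab rear -67.2 229
side xy 0.5942 0.0275 yaw -17.78 chassis w 94.6 z 33.9 rear 128.4 res 0.36 628
  stake 1 -0.005 [-5.9 68.7 95.3] 19
  stake 1 0.075 [75.1 66.1 97.7] 17
  stake -1 -0.005 [ -5.6 -60.3  96.3] 23
  stake -1 0.075 [ 73.6 -61.4  96.9] 25
   bolster -5 [-12.4 -10.9  -5.1  -0.8  -0.3] ridge z [64.3 66.3]
   bolster 75 [68.3 69.3 74.7 79.1 79.7] ridge z [64.9 65.8]
  cab top [[-1771.6, -273.4, 106.3], [-499.7, 628.5, 112.7], [-67.3, 1567.9, 119.7]]
  cab rear -66.1 95
wrist xy 0.5968 0.0295 yaw -17.77 chassis w 96.7 z 33.0 rear 128.4 res 0.39 6485
  stake 1 -0.005 [-4.6 69.  97.9] 252
  stake 1 0.075 [74.6 68.3 98.3] 299
  stake -1 -0.005 [ -2.6 -57.5  98.7] 121
  stake -1 0.075 [ 61.2 -70.7 302.3] 11342
   bolster -5 [-11.8 -10.1  -3.7  -0.2   0.2] ridge z [63.  64.6]
   bolster 75 [68.1 69.3 74.6 79.4 79.9] ridge z [63.4 64.8]
  cab top [[-111.5, -22.3, 109.8], [-92.8, 21.1, 112.0], [-79.9, 32.3, 113.3]]
  cab rear -65.5 14
```

```bash
python3 - <<'E'
from lorry import *
W=cloud(load("wrist"));x,y,a=.5985,.0347,np.radians(-17.77)
P=W.reshape(-1,3);P=P[np.isfinite(P).all(1)];c,s=np.cos(a),np.sin(a);D=P[:,:2]-[x,y];L=np.stack([D@[c,s],D@[-s,c],P[:,2]],1)*1e3
im=np.full((560,800,3),255,np.uint8)
for k,(xc,col) in enumerate(((-5,(0,0,255)),(75,(255,0,0)))):
    B=L[(abs(L[:,0]-xc)<7)&(L[:,2]>25)&(L[:,2]<110)&(abs(L[:,1])<80)]
    for b in B: cv2.circle(im,(int(400+b[1]*5),int(540-b[2]*5+0)),1,col,-1)
for yy in(-35,0,35): cv2.line(im,(400+yy*5,0),(400+yy*5,560),(0,180,0),1)
cv2.imwrite('pics/prof.png',im)
for x0,x1 in((8,25),(25,45),(45,65),(86,105),(105,122)):
    C=L[(L[:,0]>x0)&(L[:,0]<x1)&(abs(L[:,2]-33)<2)&(abs(L[:,1])<70)][:,1]; h,_=np.histogram(C,np.arange(-60,61,4));print(x0,h.tolist())
E
```

```text
8 [0, 13, 0, 0, 0, 29, 69, 69, 61, 65, 66, 69, 67, 66, 69, 66, 68, 66, 69, 68, 61, 72, 66, 66, 60, 43, 0, 0, 0, 0]
25 [0, 17, 16, 20, 12, 54, 80, 87, 84, 78, 82, 80, 86, 79, 84, 85, 82, 79, 81, 86, 74, 82, 83, 80, 78, 24, 14, 15, 12, 0]
45 [0, 0, 0, 0, 0, 57, 82, 91, 89, 85, 84, 76, 82, 74, 78, 70, 76, 76, 72, 76, 77, 75, 81, 74, 77, 9, 1, 2, 0, 0]
86 [0, 28, 16, 12, 10, 62, 89, 90, 88, 91, 91, 86, 90, 88, 92, 90, 92, 85, 93, 89, 89, 90, 85, 87, 79, 46, 14, 15, 12, 1]
105 [0, 0, 0, 0, 0, 61, 86, 89, 83, 84, 89, 83, 86, 73, 84, 82, 82, 83, 84, 85, 85, 88, 88, 86, 76, 1, 0, 0, 0, 0]
```

View pics/prof.png

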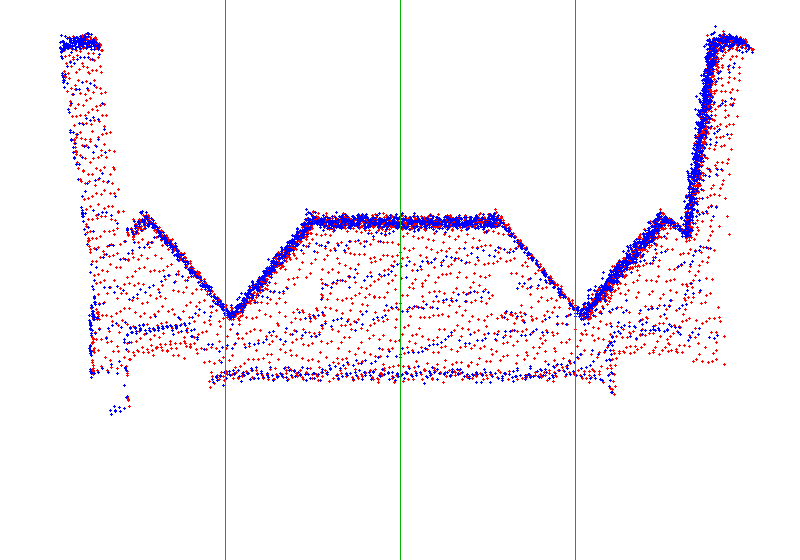

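```bash
python3 plan.py .6207 -.0104 .15 -108
```

```text
t 5.65 pos [ 0.6066 -0.1023  0.2401] zang -106.98 tilt [-0.001 -0.    -1.   ] w 0.386 F [ 0.5 -0.7 -1.4]
turn y 0.018 slide xyz [ 15.   90.1 -91.8] rows 2.6
```

{"name": "jog_arm", "arguments": {"turn": [[0, 0.018, 0], [0, 0, 0], [0, 0, 0], [0, 0, 0], [0, 0, 0]], "slide": [[5, 0, -32], [5, 10, -32], [5, 30, -28], [0, 50, 0], [0, 0, 0]], "grip": [20, 20, 20, 20, 20]}}

```text
time: 6.15
tool_pos: [0.6148, -0.0093, 0.1429]
tcp_rot: [-0.308, -2.044, 2.048]
wrist_force: [-2.1, -0.0, -2.3]
width: 0.385
```

{"name": "jog_arm", "arguments": {"turn": [[0, 0, 0], [0, 0, 0]], "slide": [[0, 0, 0], [0, 0, 0]], "grip": [20, 20]}}

```text
time: 6.35
tool_pos: [0.6228, -0.0103, 0.1532]
tcp_rot: [-0.33, -2.053, 2.053]
wrist_force: [-0.1, -0.7, 0.2]
width: 0.383
```

```bash
python3 plan.py .6207 -.0104 .0783 -108; python3 endm.py 17 6 w6;  python3 plan.py .6207 -.0104 .0783 -108;python3 - <<'E'
from lorry import *
d=eyes.read_camera('side');save(d,'s6')
im=d['img'][150:350,200:460,::-1];cv2.imwrite('pics/s6c.png',cv2.resize(im,None,fx=3,fy=3))
E
```

```text
t 6.35 pos [ 0.6228 -0.0103  0.1532] zang -108.04 tilt [ 0.004 -0.    -1.   ] w 0.383 F [-0.1 -0.7  0.2]
turn y -0.001 slide xyz [ 1.9 74.9  0.8] rows 1.5
end x [-58.4 -58.4 -58.1 -57.9] z,y at x=-40 [-1.8  8.7] yaw deg,pitch deg [ 0.19 -0.71] res 0.34 10968
t 6.4 pos [ 0.6232 -0.0102  0.1537] zang -108.04 tilt [ 0.005 -0.    -1.   ] w 0.385 F [-0.1  0.1  0.4]
turn y -0.001 slide xyz [ 2.3 75.4  1. ] rows 1.5
```

View pics/w6.png

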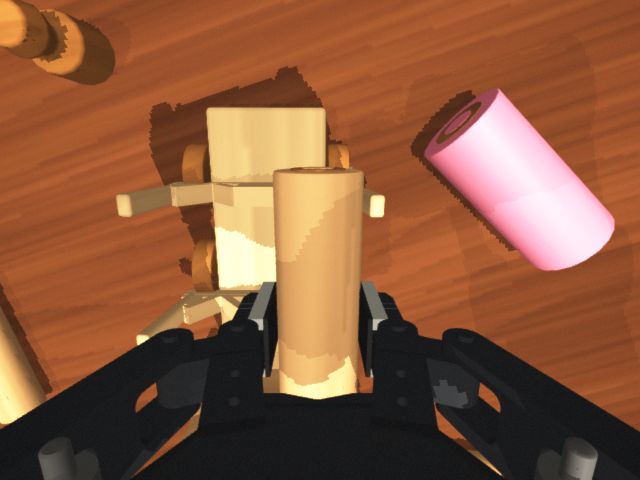

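View pics/s6c.png

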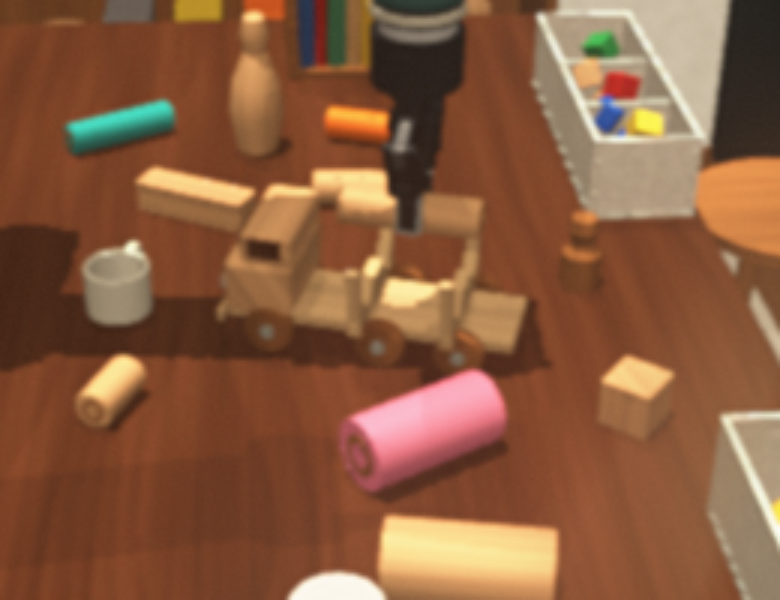

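{"name": "jog_arm", "arguments": {"turn": [[0, 0, 0], [0, 0, 0], [0, 0, 0], [0, 0, 0], [0, 0, 0]], "slide": [[0, 0, 0], [0, 0, 0], [0, 0, 0], [0, 0, 0], [0, 0, 0]], "grip": [20, 20, 20, 20, 20]}}

```text
time: 6.95
tool_pos: [0.6213, -0.0088, 0.1505]
tcp_rot: [-0.324, -2.052, 2.052]
wrist_force: [0.3, 0.7, 0.4]
width: 0.382
```

```bash
python3 plan.py .6207 -.0104 .0783 -108; python3 endm.py 17 6 w7;  python3 - <<'E'
from lorry import *
d=eyes.read_camera('wrist')
W=cloud(d);x,y,a=.5980,.0363,np.radians(-17.77)
P=W.reshape(-1,3);P=P[np.isfinite(P).all(1)];c,s=np.cos(a),np.sin(a);D=P[:,:2]-[x,y];L=np.stack([D@[c,s],D@[-s,c],P[:,2]],1)*1e3
for xc in (-5,75):
    B=L[(abs(L[:,0]-xc)<15)&(L[:,2]>50)&(L[:,2]<105)&(abs(L[:,1])<75)&((L[:,2]<70)|(abs(L[:,1])>58))]
    print(xc,np.round(np.percentile(B[:,0],[1,50,99]),1),len(B))
    for g in(35,-35):
        G=B[(abs(B[:,1]-g)<14)&(B[:,2]<62)&(abs(B[:,0]-xc)<5.5)]
        if len(G)>30:
            f=least_squares(lambda p:G[:,2]-p[1]-np.tan(np.radians(50))*abs(G[:,1]-p[0]),[g,45],loss='soft_l1')
            print('  V',g,np.round(f.x,2),len(G))
E
```

```text
t 6.95 pos [ 0.6213 -0.0088  0.1505] zang -107.94 tilt [-0.  0. -1.] w 0.382 F [0.3 0.7 0.4]
turn y 0.001 slide xyz [ 0.1 72.2  1.7] rows 1.4
end x [-59.  -58.8 -58.6 -58.4] z,y at x=-40 [-2.1  8. ] yaw deg,pitch deg [ 0.19 -0.61] res 0.34 11072
-5 [-10.6  -0.9   1.6] 1701
  V 35 [35.19 44.57] 405
75 [68.9 75.6 81.1] 3645
  V 35 [34.74 44.61] 558
```

{"name": "jog_arm", "arguments": {"turn": [[0, 0, 0], [0, 0, 0], [0, 0, 0], [0, 0, 0], [0, 0, 0]], "slide": [[0, 20, 1.2], [0, 22, 0], [0, 15, 0], [0, 8, 0], [0, 0, 0]], "grip": [20, 20, 20, 20, 20]}}

```text
time: 7.55
tool_pos: [0.6198, -0.0099, 0.0839]
tcp_rot: [-0.321, -2.051, 2.051]
wrist_force: [0.1, -0.1, -0.7]
width: 0.386
```

{"name": "jog_arm", "arguments": {"turn": [[0, 0, 0], [0, 0, 0], [0, 0, 0], [0, 0, 0], [0, 0, 0]], "slide": [[0, 0, 0], [0, 0, 0], [0, 1, 0], [0, 1, 0], [0, 1, 0]], "grip": [20, 20, 20, 20, 20]}}

```text
time: 8.05
tool_pos: [0.6212, -0.0101, 0.0829]
tcp_rot: [-0.325, -2.053, 2.053]
wrist_force: [-0.1, 0.2, -0.5]
width: 0.389
```

```bash
python3 plan.py .6207 -.0104 .0783 -108; python3 endm.py 17 6 w8;  python3 - <<'E'
from lorry import *
d=eyes.read_camera('side');save(d,'s8')
im=d['img'][170:290,250:400,::-1];cv2.imwrite('pics/s8c.png',cv2.resize(im,None,fx=5,fy=5))
E
```

```text
t 8.05 pos [ 0.6212 -0.0101  0.0829] zang -107.95 tilt [ 0.001 -0.    -1.   ] w 0.389 F [-0.1  0.2 -0.5]
turn y 0.001 slide xyz [0.4 4.6 0.5] rows 0.1
end x [-59.1 -59.  -58.8 -58.6] z,y at x=-40 [-1.8  7.6] yaw deg,pitch deg [-0.09 -0.56] res 0.42 12007
```

View pics/w8.png

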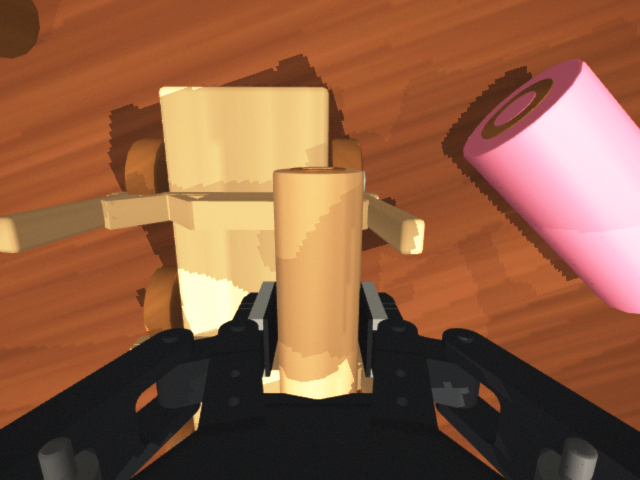

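View pics/s8c.png

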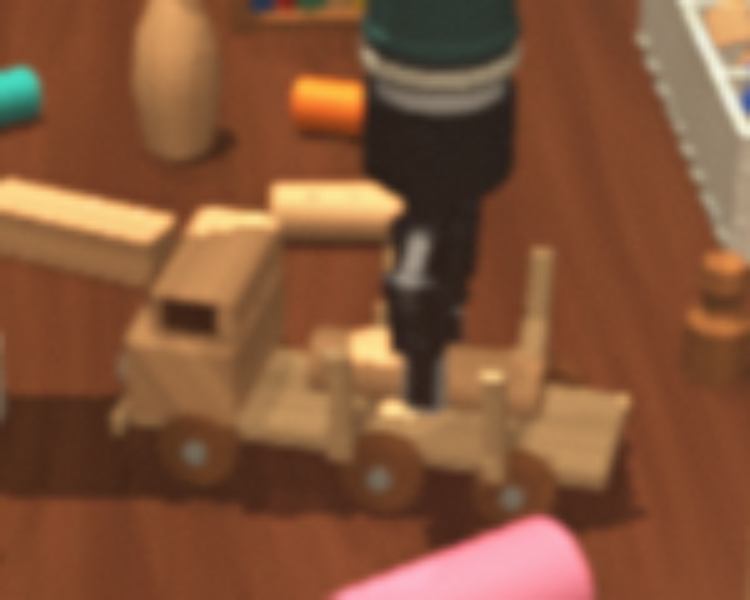

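Aligned: the log sits between the stakes, still about 4 mm high and without contact. I'll lower it in small steps.

{"name": "jog_arm", "arguments": {"turn": [[0, 0, 0], [0, 0, 0], [0, 0, 0], [0, 0, 0], [0, 0, 0]], "slide": [[0, 0.5, 0], [0, 0.5, 0], [0, 0.5, 0], [0, 0, 0], [0, 0, 0]], "grip": [20, 20, 20, 20, 20]}}

```text
time: 8.65
tool_pos: [0.6209, -0.0101, 0.081]
tcp_rot: [-0.324, -2.052, 2.052]
wrist_force: [0.1, -0.2, -1.8]
width: 0.386
```

{"name": "jog_arm", "arguments": {"turn": [[0, 0, 0], [0, 0, 0], [0, 0, 0], [0, 0, 0], [0, 0, 0]], "slide": [[0, 0.5, 0], [0, 0.5, 0], [0, 0, 0], [0, 0, 0], [0, 0, 0]], "grip": [20, 20, 20, 20, 20]}}

```text
time: 9.15
tool_pos: [0.621, -0.0101, 0.08]
tcp_rot: [-0.324, -2.052, 2.052]
wrist_force: [0.5, 0.3, -0.8]
width: 0.385
```

{"name": "jog_arm", "arguments": {"turn": [[0, 0, 0], [0, 0, 0], [0, 0, 0], [0, 0, 0], [0, 0, 0]], "slide": [[0, 0.5, 0], [0, 0.5, 0], [0, 0, 0], [0, 0, 0], [0, 0, 0]], "grip": [20, 20, 20, 20, 20]}}

```text
time: 9.65
tool_pos: [0.6209, -0.01, 0.079]
tcp_rot: [-0.324, -2.052, 2.052]
wrist_force: [0.1, 0.6, -0.9]
width: 0.382
```

{"name": "jog_arm", "arguments": {"turn": [[0, 0, 0], [0, 0, 0], [0, 0, 0], [0, 0, 0], [0, 0, 0]], "slide": [[0, 0.5, 0], [0, 0, 0], [0, 0, 0], [0, 0, 0], [0, 0, 0]], "grip": [20, 20, 20, 20, 20]}}

```text
time: 10.15
tool_pos: [0.6211, -0.0101, 0.0786]
tcp_rot: [-0.324, -2.053, 2.052]
wrist_force: [0.1, 0.4, 0.1]
width: 0.384
```

{"name": "jog_arm", "arguments": {"turn": [[0, 0, 0], [0, 0, 0], [0, 0, 0], [0, 0, 0], [0, 0, 0]], "slide": [[0, 0.5, 0], [0, 0, 0], [0, 0, 0], [0, 0, 0], [0, 0, 0]], "grip": [20, 20, 20, 20, 20]}}

```text
time: 10.65
tool_pos: [0.6211, -0.01, 0.0785]
tcp_rot: [-0.324, -2.053, 2.052]
wrist_force: [-2.1, -0.2, 5.6]
width: 0.384
```

{"name": "jog_arm", "arguments": {"turn": [[0, 0, 0], [0, 0, 0], [0, 0, 0], [0, 0, 0], [0, 0, 0]], "slide": [[0, 0.5, 0], [0, 0, 0], [0, 0, 0], [0, 0, 0], [0, 0, 0]], "grip": [20, 20, 20, 20, 20]}}

```text
time: 11.15
tool_pos: [0.6211, -0.01, 0.0784]
tcp_rot: [-0.325, -2.053, 2.052]
wrist_force: [-2.8, -0.0, 7.3]
width: 0.385
```

{"name": "jog_arm", "arguments": {"turn": [[0, 0, 0], [0, 0, 0], [0, 0, 0], [0, 0, 0], [0, 0, 0]], "slide": [[0, 0, 0], [0, 0, 0], [0, 0, 0], [0, 0, 0], [0, 0, 0]], "grip": [38, 40, 43, 47, 52]}}

```text
time: 11.65
tool_pos: [0.6207, -0.01, 0.077]
tcp_rot: [-0.323, -2.052, 2.052]
wrist_force: [-0.3, 0.4, 0.2]
width: 0.521
```

{"name": "jog_arm", "arguments": {"turn": [[0, 0, 0], [0, 0, 0], [0, 0, 0], [0, 0, 0], [0, 0, 0]], "slide": [[0, 0, 0], [0, 0, 0], [0, -8, 0], [0, -20, 0], [0, -40, 0]], "grip": [56, 56, 56, 56, 60]}}

```text
time: 12.15
tool_pos: [0.6181, -0.0099, 0.1429]
tcp_rot: [-0.316, -2.048, 2.05]
wrist_force: [1.1, -0.2, 0.1]
width: 0.598
```

{"name": "jog_arm", "arguments": {"turn": [[0, 0, 0], [0, 0, 0], [0, 0, 0], [0, 0, 0], [0, 0, 0]], "slide": [[0, -50, 0], [0, -30, 0], [0, 0, 0], [0, 0, 0], [0, 0, 0]], "grip": [100, 100, 100, 100, 100]}}

```text
time: 12.65
tool_pos: [0.62, -0.01, 0.2243]
tcp_rot: [-0.322, -2.051, 2.052]
wrist_force: [0.7, -0.3, -0.5]
width: 1.002
```

```bash
cat > chk.py <<'E'
from lorry import *
import sys
def chk(d,locs,o=(.5980,.0363,-17.77)):
    W=cloud(d);x,y,a=o[0],o[1],np.radians(o[2])
    P=W.reshape(-1,3);P=P[np.isfinite(P).all(1)];c,s=np.cos(a),np.sin(a);D=P[:,:2]-[x,y];L=np.stack([D@[c,s],D@[-s,c],P[:,2]],1)
    for yl,zl,r in locs:
        B=L[(abs(L[:,0]-.035)<.07)&(abs(L[:,1]-yl)<r*.95)&(L[:,2]>zl+r*.2)&(L[:,2]<zl+r*1.3)]
        B=B[(np.hypot(B[:,1]-yl,B[:,2]-zl)<r+.006)]
        f=least_squares(lambda p:np.hypot(B[:,1]-p[0]-p[2]*(B[:,0]-.035),B[:,2]-p[1]-p[3]*(B[:,0]-.035))-r,[yl,zl,0,0],loss='soft_l1',f_scale=.001)
        print('log y,z mm',np.round(f.x[:2]*1e3,1),'slopes deg',np.round(np.degrees(f.x[2:]),2),'x ext',np.round(np.percentile(B[:,0],[.5,99.5])*1e3,1),len(B))
if __name__=="__main__":
    d=eyes.read_camera("wrist");save(d,sys.argv[1]);chk(d,eval(sys.argv[2]))
E
python3 chk.py w9 "[(-.035,.072,.017)]"; python3 plan.py .61 .2 .25 -95
```

```text
log y,z mm [-35.   70.6] slopes deg [-0.33 -0.01] x ext [-24.5  94.1] 6013
t 12.7 pos [ 0.6197 -0.01    0.2237] zang -107.94 tilt [-0.003  0.    -1.   ] w 1.001 F [ 0.2  0.2 -0.3]
turn y -0.226 slide xyz [  28.   -26.3 -208.3] rows 4.2
```

View pics/w9.png

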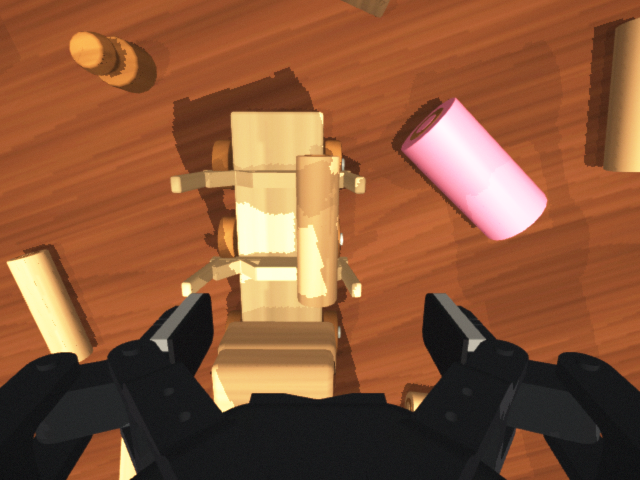

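```bash
python3 plan.py .61 .28 .2 -94.7
```

```text
t 12.7 pos [ 0.6197 -0.01    0.2237] zang -107.94 tilt [-0.003  0.    -1.   ] w 1.001 F [ 0.2  0.2 -0.3]
turn y -0.231 slide xyz [  33.4   23.7 -288.2] rows 5.8
```

{"name": "jog_arm", "arguments": {"turn": [[0, -0.115, 0], [0, -0.115, 0], [0, 0, 0], [0, 0, 0], [0, 0, 0]], "slide": [[0, 0, 0], [0, 0, 0], [5, 4, -48], [5, 4, -48], [6, 4, -48]], "grip": [100, 100, 100, 100, 100]}}

```text
time: 13.2
tool_pos: [0.6159, 0.1356, 0.2112]
tcp_rot: [-0.089, -2.176, 2.177]
wrist_force: [-0.1, -0.9, 0.5]
width: 1.002
```

{"name": "jog_arm", "arguments": {"turn": [[0, 0, 0], [0, 0, 0], [0, 0, 0], [0, 0, 0], [0, 0, 0]], "slide": [[6, 4, -48], [6, 4, -48], [5, 4, -48], [0, 0, 0], [0, 0, 0]], "grip": [100, 100, 100, 100, 100]}}

```text
time: 13.7
tool_pos: [0.6105, 0.2806, 0.199]
tcp_rot: [-0.084, -2.176, 2.181]
wrist_force: [0.4, -0.1, 0.3]
width: 1.001
```

{"name": "jog_arm", "arguments": {"turn": [[0, 0, 0], [0, 0, 0], [0, 0, 0]], "slide": [[0, 0, 0], [0, 0, 0], [0, 0, 0]], "grip": [100, 100, 100]}}

```text
time: 14.0
tool_pos: [0.6123, 0.2782, 0.2016]
tcp_rot: [-0.093, -2.178, 2.178]
wrist_force: [-0.1, 0.0, 0.2]
width: 0.999
```

```bash
python3 - <<'E'
from fit import *
d=eyes.read_camera("wrist");save(d,'w10');W=cloud(d)
print(logfit(W,(.613,.281),.017))
print(bot.read_state()['q'])
E
python3 plan.py .613 .281 .02 -94.7
```

```text
(array([0.6134, 0.2828, 0.0156]), -4.73, 'rms mm', np.float64(0.36), 't', array([-59.6,  58.2]), 5063)
[ 3.89718886e-01  2.89882351e-01  1.65849605e+00 -7.22705681e-05
  1.19307730e+00  2.04559155e+00]
t 14.05 pos [0.6123 0.2784 0.2017] zang -94.87 tilt [ 0. -0. -1.] w 1.004 F [ 0.5  0.5 -1.1]
turn y -0.003 slide xyz [ -0.4 181.7  -2.6] rows 3.6
```

View pics/w10.png

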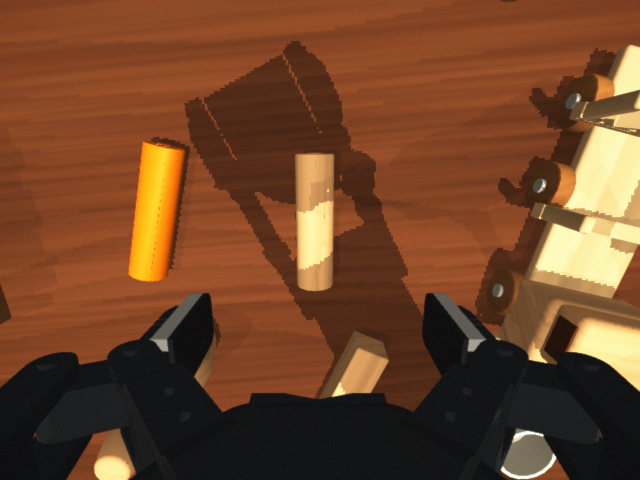

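{"name": "jog_arm", "arguments": {"turn": [[0, 0, 0], [0, 0, 0], [0, 0, 0], [0, 0, 0], [0, 0, 0]], "slide": [[-0.5, 45, -2.2], [0, 50, 0], [0, 45, 0], [0, 25, 0], [0, 15, 0]], "grip": [100, 100, 100, 100, 100]}}

```text
time: 14.55
tool_pos: [0.6108, 0.2802, 0.0183]
tcp_rot: [-0.087, -2.174, 2.178]
wrist_force: [0.3, -0.8, 0.2]
width: 0.997
```

{"name": "jog_arm", "arguments": {"turn": [[0, 0, 0], [0, 0, 0], [0, 0, 0], [0, 0, 0], [0, 0, 0]], "slide": [[0, 0, 0], [0, 0, 0], [0, 0, 0], [0, 0, 0], [0, 0, 0]], "grip": [90, 75, 60, 50, 45]}}

```text
time: 15.05
tool_pos: [0.6138, 0.2823, 0.0233]
tcp_rot: [-0.093, -2.181, 2.179]
wrist_force: [0.3, 0.1, -0.4]
width: 0.448
```

{"name": "jog_arm", "arguments": {"turn": [[0, 0, 0], [0, 0, 0], [0, 0, 0], [0, 0, 0], [0, 0, 0]], "slide": [[0, 0, 0], [0, 0, 0], [0, 0, 0], [0, 0, 0], [0, 0, 0]], "grip": [40, 35, 20, 20, 20]}}

```text
time: 15.55
tool_pos: [0.6133, 0.2822, 0.0227]
tcp_rot: [-0.092, -2.18, 2.179]
wrist_force: [-1.4, -0.7, 6.3]
width: 0.39
```

```bash
python3 endm.py 17 5 w11; python3 plan.py .613 .281 .2 -94.7
```

```text
end x [-60.9 -60.8 -60.5 -60.2] z,y at x=-40 [-1.7  7.2] yaw deg,pitch deg [ 0.1  -0.37] res 0.34 11724
t 15.6 pos [0.6133 0.2822 0.0227] zang -94.77 tilt [ 0.001  0.001 -1.   ] w 0.389 F [-1.9 -0.8  4.9]
turn y -0.001 slide xyz [   0.2 -177.3    1.2] rows 3.5
```

{"name": "jog_arm", "arguments": {"turn": [[0, 0, 0], [0, 0, 0], [0, 0, 0], [0, 0, 0], [0, 0, 0]], "slide": [[0, -5, 0], [0, -25, 0], [0, -50, 0], [0, -50, 0], [0, -45, 0]], "grip": [20, 20, 20, 20, 20]}}

```text
time: 16.1
tool_pos: [0.6125, 0.2818, 0.1984]
tcp_rot: [-0.091, -2.179, 2.179]
wrist_force: [1.1, -0.5, -0.1]
width: 0.388
```

{"name": "jog_arm", "arguments": {"turn": [[0, 0, 0], [0, 0.115, 0], [0, 0.115, 0], [0, 0, 0]], "slide": [[0, 0, 0], [0, 0, 0], [0, 0, 0], [0, 0, 0]], "grip": [20, 20, 20, 20]}}

```text
time: 16.5
tool_pos: [0.6122, 0.2816, 0.1957]
tcp_rot: [-0.323, -2.051, 2.052]
wrist_force: [-1.0, 0.1, -1.0]
width: 0.387
```

```bash
python3 plan.py .6407 .0577 .2 -107.9
```

```text
t 16.5 pos [0.6122 0.2816 0.1957] zang -107.96 tilt [-0.001 -0.    -1.   ] w 0.387 F [-1.   0.1 -1. ]
turn y -0.001 slide xyz [-96.   -4.3 204.3] rows 4.5
```

{"name": "jog_arm", "arguments": {"turn": [[0, 0, 0], [0, 0, 0], [0, 0, 0], [0, 0, 0], [0, 0, 0]], "slide": [[-14, 0, 30], [-20, 0, 43], [-20, 0, 43], [-20, 0, 43], [-14, 0, 30]], "grip": [20, 20, 20, 20, 20]}}

```text
time: 17.0
tool_pos: [0.6378, 0.072, 0.1957]
tcp_rot: [-0.321, -2.052, 2.054]
wrist_force: [0.7, 0.7, -0.7]
width: 0.387
```

{"name": "jog_arm", "arguments": {"turn": [[0, 0, 0], [0, 0, 0], [0, 0, 0], [0, 0, 0], [0, 0, 0]], "slide": [[-8, 0, 15], [0, 20, 0], [0, 20, 0], [0, 0, 0], [0, 0, 0]], "grip": [20, 20, 20, 20, 20]}}

```text
time: 17.5
tool_pos: [0.6406, 0.0588, 0.1558]
tcp_rot: [-0.32, -2.052, 2.053]
wrist_force: [0.1, -0.8, -0.7]
width: 0.386
```

{"name": "jog_arm", "arguments": {"turn": [[0, 0, 0], [0, 0, 0], [0, 0, 0], [0, 0, 0], [0, 0, 0]], "slide": [[0, 0, 0], [0, 0, 0], [0, 0, 0], [0, 0, 0], [0, 0, 0]], "grip": [20, 20, 20, 20, 20]}}

```text
time: 18.0
tool_pos: [0.6413, 0.0583, 0.1569]
tcp_rot: [-0.325, -2.053, 2.053]
wrist_force: [-0.2, -0.4, -1.2]
width: 0.387
```

```bash
python3 endm.py 17 5 w12;python3 plan.py .6407 .0577 .0777 -107.9
```

```text
end x [-60.6 -60.5 -60.2 -59.8] z,y at x=-40 [-2.   7.1] yaw deg,pitch deg [ 0.09 -0.35] res 0.33 11656
t 18.05 pos [0.6412 0.0582 0.1568] zang -107.94 tilt [ 0.  0. -1.] w 0.384 F [-0.3  0.9 -1. ]
turn y -0.001 slide xyz [ 0.3 79.1  0.7] rows 1.6
```

View pics/w12.png

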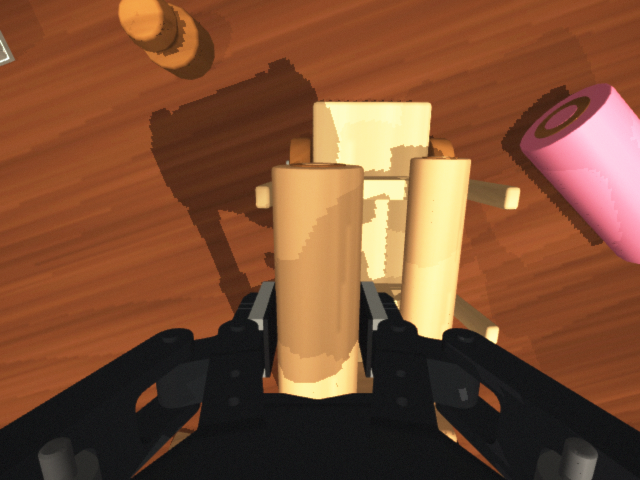

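```bash
python3 - <<'E'
from fit import *
d=eyes.read_camera("wrist");W=cloud(d);s=bot.read_state();M=R.from_rotvec(s['tcp_rot']).as_matrix();T=(W-s['tool_pos'])@M*1e3
m=np.zeros(T.shape[:2],bool);m[270:470,365:640]=1
P=T[m&np.isfinite(T).all(-1)];P=P[(P[:,1]<20)]
for a in range(15,75,5):
    q=P[(P[:,2]>a)&(P[:,2]<a+5)]
    if len(q):print(a,'max y',np.round(np.percentile(q[:,1],[50,95,99.5]),0),'x',np.round(np.percentile(q[:,0],[1,99]),0),len(q))
E
```

```text
15 max y [-60.  -8.  10.] x [-21.   7.] 3999
20 max y [-53.   0.  10.] x [-18.  -7.] 1952
25 max y [-34.   3.   9.] x [-13.  -7.] 811
30 max y [-37. -27. -25.] x [-13.  10.] 1266
35 max y [-40. -33. -27.] x [-14.  11.] 2683
40 max y [-55. -38. -31.] x [-14.  11.] 5852
45 max y [-63. -39. -33.] x [-14.   7.] 4808
50 max y [-67. -50. -44.] x [-14. -10.] 2565
55 max y [-67. -58. -55.] x [-14. -12.] 1114
60 max y [-67. -64. -63.] x [-13. -11.] 30
```

{"name": "jog_arm", "arguments": {"turn": [[0, 0, 0], [0, 0, 0], [0, 0, 0], [0, 0, 0], [0, 0, 0]], "slide": [[0, 20, 0.6], [0, 25, 0], [0, 20, 0], [0, 8, 0], [0, 2, 0]], "grip": [20, 20, 20, 20, 20]}}

```text
time: 18.6
tool_pos: [0.64, 0.0576, 0.0801]
tcp_rot: [-0.321, -2.051, 2.052]
wrist_force: [-0.2, 0.4, -0.4]
width: 0.381
```

{"name": "jog_arm", "arguments": {"turn": [[0, 0, 0], [0, 0, 0], [0, 0, 0], [0, 0, 0], [0, 0, 0]], "slide": [[0, 0, 0], [0, 0, 0], [0, 0, 0], [0, 0, 0], [0, 1, 0]], "grip": [20, 20, 20, 20, 20]}}

```text
time: 19.1
tool_pos: [0.6415, 0.0577, 0.0813]
tcp_rot: [-0.325, -2.053, 2.053]
wrist_force: [-0.2, -0.4, -0.3]
width: 0.388
```

{"name": "jog_arm", "arguments": {"turn": [[0, 0, 0], [0, 0, 0], [0, 0, 0], [0, 0, 0], [0, 0, 0]], "slide": [[0, 0.5, 0], [0, 0.5, 0], [0, 0, 0], [0, 0, 0], [0, 0, 0]], "grip": [20, 20, 20, 20, 20]}}

```text
time: 19.6
tool_pos: [0.641, 0.0576, 0.0795]
tcp_rot: [-0.324, -2.052, 2.052]
wrist_force: [0.3, -0.7, -1.3]
width: 0.386
```

{"name": "jog_arm", "arguments": {"turn": [[0, 0, 0], [0, 0, 0], [0, 0, 0], [0, 0, 0], [0, 0, 0]], "slide": [[0, 0.5, 0], [0, 0.5, 0], [0, 0, 0], [0, 0, 0], [0, 0, 0]], "grip": [20, 20, 20, 20, 20]}}

```text
time: 20.1
tool_pos: [0.641, 0.0576, 0.0786]
tcp_rot: [-0.324, -2.052, 2.052]
wrist_force: [0.6, -0.5, -1.2]
width: 0.384
```

{"name": "jog_arm", "arguments": {"turn": [[0, 0, 0], [0, 0, 0], [0, 0, 0], [0, 0, 0], [0, 0, 0]], "slide": [[0, 0.5, 0], [0, 0, 0], [0, 0, 0], [0, 0, 0], [0, 0, 0]], "grip": [20, 20, 20, 20, 20]}}

```text
time: 20.6
tool_pos: [0.641, 0.0576, 0.0781]
tcp_rot: [-0.324, -2.052, 2.052]
wrist_force: [0.5, -0.2, 0.2]
width: 0.387
```

{"name": "jog_arm", "arguments": {"turn": [[0, 0, 0], [0, 0, 0], [0, 0, 0], [0, 0, 0], [0, 0, 0]], "slide": [[0, 0.5, 0], [0, 0, 0], [0, 0, 0], [0, 0, 0], [0, 0, 0]], "grip": [20, 20, 20, 20, 20]}}

```text
time: 21.1
tool_pos: [0.6411, 0.0575, 0.078]
tcp_rot: [-0.324, -2.052, 2.053]
wrist_force: [-2.2, -2.2, 6.0]
width: 0.387
```

{"name": "jog_arm", "arguments": {"turn": [[0, 0, 0], [0, 0, 0], [0, 0, 0], [0, 0, 0], [0, 0, 0]], "slide": [[0, 0.3, 0], [0, 0, 0], [0, 0, 0], [0, 0, 0], [0, 0, 0]], "grip": [20, 20, 20, 20, 20]}}

```text
time: 21.6
tool_pos: [0.6411, 0.0575, 0.0779]
tcp_rot: [-0.324, -2.052, 2.053]
wrist_force: [-2.4, -1.0, 7.5]
width: 0.386
```

{"name": "jog_arm", "arguments": {"turn": [[0, 0, 0], [0, 0, 0], [0, 0, 0], [0, 0, 0], [0, 0, 0]], "slide": [[0, 0, 0], [0, 0, 0], [0, 0, 0], [0, 0, 0], [0, 0, 0]], "grip": [38, 40, 43, 47, 52]}}

```text
time: 22.1
tool_pos: [0.6408, 0.0578, 0.0768]
tcp_rot: [-0.324, -2.052, 2.052]
wrist_force: [0.1, -0.6, 0.8]
width: 0.52
```

{"name": "jog_arm", "arguments": {"turn": [[0, 0, 0], [0, 0, 0], [0, 0, 0], [0, 0, 0], [0, 0, 0]], "slide": [[0, 0, 0], [0, 0, 0], [0, -8, 0], [0, -20, 0], [0, -40, 0]], "grip": [54, 54, 54, 54, 58]}}

```text
time: 22.6
tool_pos: [0.6381, 0.0575, 0.1425]
tcp_rot: [-0.316, -2.048, 2.051]
wrist_force: [-0.0, -0.3, 0.2]
width: 0.579
```

{"name": "jog_arm", "arguments": {"turn": [[0, 0, 0], [0, 0, 0], [0, 0, 0], [0, 0, 0], [0, 0, 0]], "slide": [[0, -50, 0], [0, -40, 0], [0, 0, 0], [0, 0, 0], [0, 0, 0]], "grip": [100, 100, 100, 100, 100]}}

```text
time: 23.1
tool_pos: [0.64, 0.0576, 0.234]
tcp_rot: [-0.322, -2.051, 2.052]
wrist_force: [0.2, -0.3, 0.7]
width: 0.997
```

```bash
python3 chk.py w13 "[(-.035,.072,.017),(.035,.072,.017)]"; python3 plan.py .636 -.316 .22 -101
```

```text
log y,z mm [-35.   70.5] slopes deg [-0.26 -0.04] x ext [-24.5  94.3] 5624
log y,z mm [35.  70.6] slopes deg [-0.3 -0. ] x ext [-24.5  93.8] 5670
t 23.15 pos [0.6397 0.0576 0.2332] zang -107.95 tilt [-0.004 -0.    -1.   ] w 0.998 F [ 0.2 -0.5 -0.8]
turn y -0.121 slide xyz [-67.7  13.2 367.4] rows 7.5
```

View pics/w13.png

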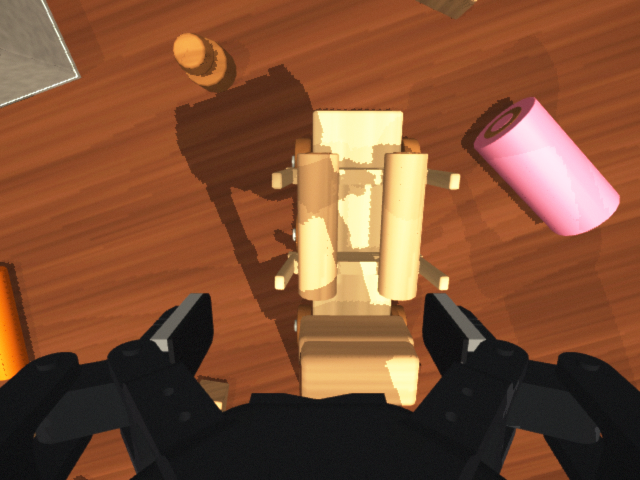

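{"name": "jog_arm", "arguments": {"turn": [[0, -0.12, 0], [0, 0, 0], [0, 0, 0], [0, 0, 0], [0, 0, 0]], "slide": [[0, 0, 0], [-8, 0, 46], [-8, 2, 46], [-8, 2, 46], [-8, 2, 46]], "grip": [100, 100, 100, 100, 100]}}

```text
time: 23.65
tool_pos: [0.6356, -0.1302, 0.2266]
tcp_rot: [-0.2, -2.119, 2.118]
wrist_force: [0.3, 0.4, 0.4]
width: 0.999
```

{"name": "jog_arm", "arguments": {"turn": [[0, 0, 0], [0, 0, 0], [0, 0, 0], [0, 0, 0], [0, 0, 0]], "slide": [[-9, 2, 46], [-9, 2, 46], [-8, 2, 46], [-8, 0, 45], [0, 0, 0]], "grip": [100, 100, 100, 100, 100]}}

```text
time: 24.15
tool_pos: [0.6331, -0.3208, 0.22]
tcp_rot: [-0.207, -2.114, 2.116]
wrist_force: [-0.2, 0.4, -0.6]
width: 1.003
```

{"name": "jog_arm", "arguments": {"turn": [[0, 0, 0], [0, 0, 0], [0, 0, 0], [0, 0, 0]], "slide": [[0, 0, 0], [0, 0, 0], [0, 0, 0], [0, 0, 0]], "grip": [100, 100, 100, 100]}}

```text
time: 24.55
tool_pos: [0.6355, -0.3137, 0.2231]
tcp_rot: [-0.203, -2.121, 2.12]
wrist_force: [-0.7, -0.0, 0.7]
width: 1.003
```

```bash
python3 - <<'E'
from fit import *
d=eyes.read_camera("wrist");save(d,'w14');W=cloud(d)
print(logfit(W,(.634,-.314),.03,rad=.08))
E
python3 plan.py .634 -.315 .034 -101
```

```text
(array([ 0.6348, -0.3131,  0.0286]), -10.89, 'rms mm', np.float64(0.36), 't', array([-59.7,  58.2]), 8857)
t 24.6 pos [ 0.6356 -0.3139  0.2233] zang -100.97 tilt [-0.  0. -1.] w 1.0 F [ 0.1 -0.2  0.3]
turn y 0.001 slide xyz [  1.3 189.3   1.4] rows 3.8
```

View pics/w14.png

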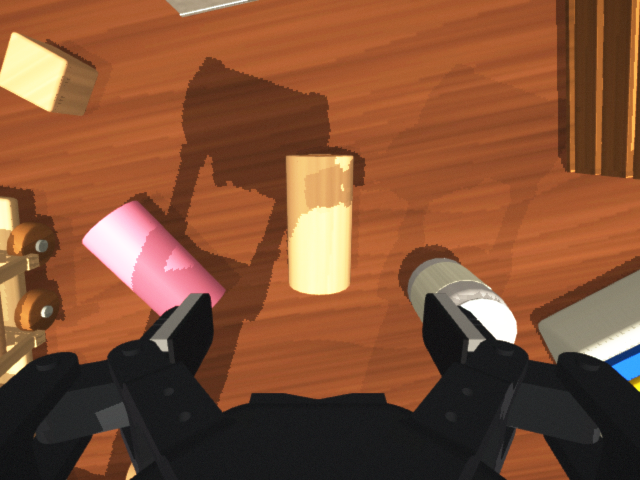

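```bash
python3 - <<'E'
from fit import *
a=np.radians(-101);z=np.array([np.cos(a),np.sin(a)]);x=np.array([-z[1]*-1*-1,0]);x=np.array([np.cos(a-np.pi/2),np.sin(a-np.pi/2)])
for c in("scene","side"):
    W=cloud(load(c)).reshape(-1,3);W=W[np.isfinite(W).all(1)&(W[:,2]>.01)&(W[:,2]<.2)]
    D=W[:,:2]-[.6344,-.3154];X=D@x*1e3;Z=D@z*1e3
    for n,m in(('x+-25',abs(X)<25),('x+-50',abs(X)<50)):
        for k in(1,-1):
            q=(Z*k)[m&(Z*k>36)&(Z*k<200)];print(c,n,k,np.round(np.percentile(q,[0,1]),0) if len(q) else None)
E
```

```text
scene x+-25 1 None
scene x+-25 -1 [133. 136.]
scene x+-50 1 [103. 105.]
scene x+-50 -1 [115. 117.]
side x+-25 1 None
side x+-25 -1 [135. 136.]
side x+-50 1 [119. 120.]
side x+-50 -1 [111. 115.]
```

{"name": "jog_arm", "arguments": {"turn": [[0, 0, 0], [0, 0, 0], [0, 0, 0], [0, 0, 0], [0, 0, 0]], "slide": [[0.9, 0, 1.7], [0, 50, 0], [0, 50, 0], [0, 40, 0], [0, 20, 0]], "grip": [100, 100, 100, 100, 100]}}

```text
time: 25.1
tool_pos: [0.6311, -0.3148, 0.0581]
tcp_rot: [-0.197, -2.12, 2.114]
wrist_force: [-0.8, 0.6, -1.5]
width: 1.001
```

{"name": "jog_arm", "arguments": {"turn": [[0, 0, 0], [0, 0, 0], [0, 0, 0], [0, 0, 0], [0, 0, 0]], "slide": [[0, 20, 0], [0, 14, 0], [0, 0, 0], [0, 0, 0], [0, 0, 0]], "grip": [100, 100, 100, 95, 85]}}

```text
time: 25.6
tool_pos: [0.6353, -0.3173, 0.0311]
tcp_rot: [-0.208, -2.12, 2.123]
wrist_force: [-0.2, -0.3, 0.0]
width: 0.852
```

{"name": "jog_arm", "arguments": {"turn": [[0, 0, 0], [0, 0, 0], [0, 0, 0], [0, 0, 0], [0, 0, 0]], "slide": [[0, 0, 0], [0, 0, 0], [0, 0, 0], [0, 0, 0], [0, 0, 0]], "grip": [78, 74, 70, 50, 50], "newtons": 40}}

```text
time: 26.1
tool_pos: [0.6348, -0.3172, 0.0307]
tcp_rot: [-0.207, -2.12, 2.122]
wrist_force: [-0.6, -0.2, 6.5]
width: 0.687
```

{"name": "jog_arm", "arguments": {"turn": [[0, 0, 0], [0, 0, 0]], "slide": [[0, 0, 0], [0, 0, 0]], "grip": [50, 50]}}

```text
time: 26.3
tool_pos: [0.6348, -0.3172, 0.0307]
tcp_rot: [-0.207, -2.12, 2.122]
wrist_force: [-1.2, -0.2, 5.6]
width: 0.688
```

```bash
python3 endm.py 30 -1 w15; python3 plan.py .634 -.315 .22 -101; python3 - <<'E'
from fit import *
d=eyes.read_camera("wrist");W=cloud(d);s=bot.read_state();M=R.from_rotvec(s['tcp_rot']).as_matrix();T=(W-s['tool_pos'])@M*1e3
P=T[np.isfinite(T).all(-1)]
for k in(1,-1):
    q=P[(P[:,2]*k>33)&(P[:,2]*k<50)&(abs(P[:,0])<14)&(P[:,1]<22)];print(np.round(np.percentile(q[:,1],[50,95,99,100]),1),len(q))
E
```

```text
end x [-60.  -59.9 -59.6 -59.5] z,y at x=-40 [-2.   2.3] yaw deg,pitch deg [ 0.33 -0.65] res 0.35 24907
t 26.35 pos [ 0.6349 -0.3172  0.0307] zang -101.07 tilt [ 0.002 -0.001 -1.   ] w 0.691 F [-0.7  0.5  4.4]
turn y -0.001 slide xyz [   1.3 -189.3   -2. ] rows 3.8
[-41.4 -12.9   1.9   9.3] 6552
[-38.   -0.9   5.7   9.6] 3879
```

View pics/w15.png

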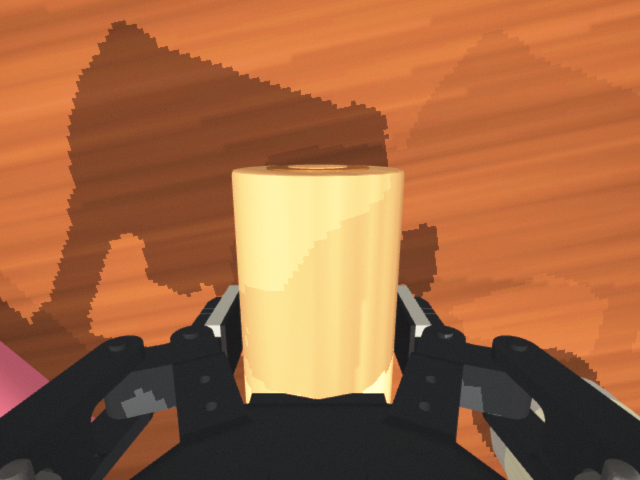

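{"name": "jog_arm", "arguments": {"turn": [[0, 0, 0], [0, 0, 0], [0, 0, 0], [0, 0, 0], [0, 0, 0]], "slide": [[0, -5, 0], [0, -25, 0], [0, -50, 0], [0, -50, 0], [0, -50, 0]], "grip": [50, 50, 50, 50, 50]}}

```text
time: 26.9
tool_pos: [0.6331, -0.3162, 0.2096]
tcp_rot: [-0.203, -2.12, 2.118]
wrist_force: [0.7, -0.4, -2.4]
width: 0.683
```

{"name": "jog_arm", "arguments": {"turn": [[0, 0, 0], [0, 0.063, 0], [0, 0.064, 0], [0, 0, 0], [0, 0, 0]], "slide": [[0, -10, 0], [0, 0, 0], [0, 0, 0], [0, 0, 0], [0, 0, 0]], "grip": [50, 50, 50, 50, 50]}}

```text
time: 27.4
tool_pos: [0.6333, -0.3163, 0.2175]
tcp_rot: [-0.327, -2.049, 2.047]
wrist_force: [1.1, -0.1, -2.2]
width: 0.691
```

```bash
python3 plan.py .6307 .0239 .22 -108.3; python3 endm.py 30 1 w16
```

```text
t 27.4 pos [ 0.6333 -0.3163  0.2175] zang -108.26 tilt [-0.002  0.001 -1.   ] w 0.691 F [ 1.1 -0.1 -2.2]
turn y 0.001 slide xyz [ 109.3   -2.5 -322.2] rows 6.8
end x [-59.6 -59.5 -59.3 -59.1] z,y at x=-40 [-2.1  2.5] yaw deg,pitch deg [ 0.3  -0.64] res 0.34 24742
```

{"name": "jog_arm", "arguments": {"turn": [[0, 0, 0], [0, 0, 0], [0, 0, 0], [0, 0, 0], [0, 0, 0]], "slide": [[9, 0, -27], [14, 0, -41], [15, 0, -44], [15, 0, -44], [15, 0, -44]], "grip": [50, 50, 50, 50, 50]}}

```text
time: 27.95
tool_pos: [0.632, -0.1039, 0.2187]
tcp_rot: [-0.33, -2.049, 2.048]
wrist_force: [0.4, -0.5, -1.8]
width: 0.692
```

{"name": "jog_arm", "arguments": {"turn": [[0, 0, 0], [0, 0, 0], [0, 0, 0], [0, 0, 0], [0, 0, 0]], "slide": [[15, 0, -44], [14, 0, -42], [9, 0, -26], [3, 0, -10], [0, 0, 0]], "grip": [50, 50, 50, 50, 50]}}

```text
time: 28.45
tool_pos: [0.6318, 0.0246, 0.2188]
tcp_rot: [-0.327, -2.05, 2.05]
wrist_force: [-0.2, 0.1, -1.3]
width: 0.686
```

{"name": "jog_arm", "arguments": {"turn": [[0, 0, 0], [0, 0, 0], [0, 0, 0], [0, 0, 0], [0, 0, 0]], "slide": [[0, 15, 0], [0, 25, 0], [0, 15, 0], [0, 0, 0], [0, 0, 0]], "grip": [50, 50, 50, 50, 50]}}

```text
time: 28.95
tool_pos: [0.6316, 0.0222, 0.1633]
tcp_rot: [-0.33, -2.047, 2.047]
wrist_force: [0.4, 0.0, -1.8]
width: 0.689
```

{"name": "jog_arm", "arguments": {"turn": [[0, 0, 0], [0, 0, 0], [0, 0, 0], [0, 0, 0]], "slide": [[0, 0, 0], [0, 0, 0], [0, 0, 0], [0, 0, 0]], "grip": [50, 50, 50, 50]}}

```text
time: 29.35
tool_pos: [0.6324, 0.0233, 0.165]
tcp_rot: [-0.332, -2.049, 2.049]
wrist_force: [-0.4, -0.1, -2.3]
width: 0.688
```

```bash
python3 endm.py 30 1 w17;python3 plan.py .6307 .0239 .1041 -108.3
```

```text
end x [-59.9 -59.8 -59.5 -59.4] z,y at x=-40 [-2.1  2. ] yaw deg,pitch deg [ 0.26 -0.64] res 0.35 24917
t 29.4 pos [0.6323 0.0233 0.1648] zang -108.34 tilt [ 0.001 -0.    -1.   ] w 0.689 F [ 0.3  0.7 -1.9]
turn y -0.001 slide xyz [ 1.7 60.7 -0.1] rows 1.2
```

View pics/w17.png

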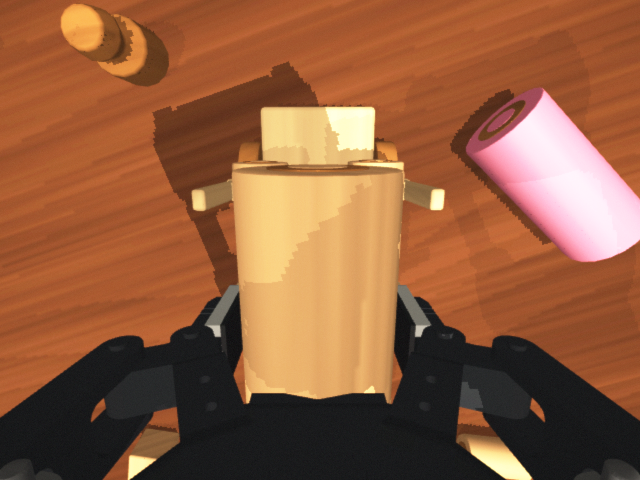

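{"name": "jog_arm", "arguments": {"turn": [[0, 0, 0], [0, 0, 0], [0, 0, 0], [0, 0, 0], [0, 0, 0]], "slide": [[1.6, 14, 0], [0, 18, 0], [0, 12, 0], [0, 6, 0], [0, 2, 0]], "grip": [50, 50, 50, 50, 50]}}

```text
time: 29.9
tool_pos: [0.6295, 0.0238, 0.1106]
tcp_rot: [-0.328, -2.047, 2.048]
wrist_force: [0.9, -0.6, -2.0]
width: 0.686
```

{"name": "jog_arm", "arguments": {"turn": [[0, 0, 0], [0, 0, 0], [0, 0, 0], [0, 0, 0], [0, 0, 0]], "slide": [[0, 1, 0], [0, 1, 0], [0, 1, 0], [0, 0, 0], [0, 0, 0]], "grip": [50, 50, 50, 50, 50]}}

```text
time: 30.4
tool_pos: [0.6307, 0.0237, 0.1096]
tcp_rot: [-0.331, -2.049, 2.049]
wrist_force: [0.3, 0.1, -1.7]
width: 0.69
```

```bash
python3 plan.py .6307 .0239 .1041 -108.3
```

```text
t 30.4 pos [0.6307 0.0237 0.1096] zang -108.35 tilt [ 0.001  0.    -1.   ] w 0.69 F [ 0.3  0.1 -1.7]
turn y -0.001 slide xyz [ 0.   5.5 -0.2] rows 0.1
```

{"name": "jog_arm", "arguments": {"turn": [[0, 0, 0], [0, 0, 0], [0, 0, 0], [0, 0, 0], [0, 0, 0]], "slide": [[0, 0.5, 0], [0, 0.5, 0], [0, 0.5, 0], [0, 0.5, 0], [0, 0.5, 0]], "grip": [50, 50, 50, 50, 50]}}

```text
time: 30.9
tool_pos: [0.6304, 0.0237, 0.1066]
tcp_rot: [-0.331, -2.048, 2.048]
wrist_force: [-0.1, 0.6, -2.3]
width: 0.689
```

{"name": "jog_arm", "arguments": {"turn": [[0, 0, 0], [0, 0, 0], [0, 0, 0], [0, 0, 0], [0, 0, 0]], "slide": [[0, 0.5, 0], [0, 0.5, 0], [0, 0, 0], [0, 0, 0], [0, 0, 0]], "grip": [50, 50, 50, 50, 50]}}

```text
time: 31.4
tool_pos: [0.6305, 0.0237, 0.1058]
tcp_rot: [-0.331, -2.048, 2.048]
wrist_force: [0.7, -1.0, -1.9]
width: 0.684
```

{"name": "jog_arm", "arguments": {"turn": [[0, 0, 0], [0, 0, 0], [0, 0, 0], [0, 0, 0], [0, 0, 0]], "slide": [[0, 0.5, 0], [0, 0.5, 0], [0, 0, 0], [0, 0, 0], [0, 0, 0]], "grip": [50, 50, 50, 50, 50]}}

```text
time: 31.9
tool_pos: [0.6304, 0.0237, 0.1047]
tcp_rot: [-0.331, -2.048, 2.048]
wrist_force: [0.2, -0.6, -2.5]
width: 0.687
```

{"name": "jog_arm", "arguments": {"turn": [[0, 0, 0], [0, 0, 0], [0, 0, 0], [0, 0, 0], [0, 0, 0]], "slide": [[0, 0.4, 0], [0, 0, 0], [0, 0, 0], [0, 0, 0], [0, 0, 0]], "grip": [50, 50, 50, 50, 50]}}

```text
time: 32.4
tool_pos: [0.6305, 0.0237, 0.1043]
tcp_rot: [-0.331, -2.048, 2.048]
wrist_force: [-0.4, -0.1, -2.1]
width: 0.686
```

{"name": "jog_arm", "arguments": {"turn": [[0, 0, 0], [0, 0, 0], [0, 0, 0], [0, 0, 0], [0, 0, 0]], "slide": [[0, 0.4, 0], [0, 0, 0], [0, 0, 0], [0, 0, 0], [0, 0, 0]], "grip": [50, 50, 50, 50, 50]}}

```text
time: 32.9
tool_pos: [0.6306, 0.0238, 0.1041]
tcp_rot: [-0.331, -2.049, 2.048]
wrist_force: [0.5, 0.5, 0.2]
width: 0.69
```

```bash
python3 endm.py 30 1 w18;python3 plan.py .6307 .0239 .1041 -108.3
```

```text
end x [-59.7 -59.6 -59.4 -59.2] z,y at x=-40 [-2.   2.2] yaw deg,pitch deg [ 0.25 -0.56] res 0.34 24830
t 32.95 pos [0.6305 0.0238 0.1041] zang -108.35 tilt [ 0.  0. -1.] w 0.689 F [0.3 0.5 0.2]
turn y -0.001 slide xyz [-0.1 -0.  -0.2] rows 0.0
```

{"name": "jog_arm", "arguments": {"turn": [[0, 0, 0], [0, 0, 0], [0, 0, 0], [0, 0, 0], [0, 0, 0]], "slide": [[0, 0.3, 0], [0, 0, 0], [0, 0, 0], [0, 0, 0], [0, 0, 0]], "grip": [50, 50, 50, 50, 50]}}

```text
time: 33.45
tool_pos: [0.6306, 0.0238, 0.104]
tcp_rot: [-0.331, -2.049, 2.048]
wrist_force: [-1.4, 1.0, 4.4]
width: 0.69
```

{"name": "jog_arm", "arguments": {"turn": [[0, 0, 0], [0, 0, 0], [0, 0, 0], [0, 0, 0], [0, 0, 0]], "slide": [[0, 0, 0], [0, 0, 0], [0, 0, 0], [0, 0, 0], [0, 0, 0]], "grip": [50, 50, 50, 50, 50]}}

```text
time: 33.95
tool_pos: [0.6305, 0.0237, 0.104]
tcp_rot: [-0.331, -2.049, 2.048]
wrist_force: [-1.8, 0.5, 4.4]
width: 0.687
```

{"name": "jog_arm", "arguments": {"turn": [[0, 0, 0], [0, 0, 0], [0, 0, 0], [0, 0, 0], [0, 0, 0]], "slide": [[0, 0, 0], [0, 0, 0], [0, 0, 0], [0, 0, 0], [0, 0, 0]], "grip": [68, 70, 73, 78, 85]}}

```text
time: 34.45
tool_pos: [0.6303, 0.0236, 0.1031]
tcp_rot: [-0.33, -2.048, 2.048]
wrist_force: [-0.5, 0.2, -0.0]
width: 0.849
```

{"name": "jog_arm", "arguments": {"turn": [[0, 0, 0], [0, 0, 0], [0, 0, 0], [0, 0, 0], [0, 0, 0]], "slide": [[0, 0, 0], [0, 0, 0], [0, -5, 0], [0, -15, 0], [0, -25, 0]], "grip": [92, 95, 95, 95, 95]}}

```text
time: 34.95
tool_pos: [0.6291, 0.0237, 0.1481]
tcp_rot: [-0.327, -2.046, 2.048]
wrist_force: [0.5, -0.7, 1.1]
width: 0.952
```

{"name": "jog_arm", "arguments": {"turn": [[0, 0, 0], [0, 0, 0], [0, 0, 0], [0, 0, 0], [0, 0, 0]], "slide": [[0, -45, 0], [0, -45, 0], [0, -20, 0], [0, 0, 0], [0, 0, 0]], "grip": [100, 100, 100, 100, 100]}}

```text
time: 35.45
tool_pos: [0.6307, 0.0237, 0.2599]
tcp_rot: [-0.333, -2.05, 2.049]
wrist_force: [-0.9, -0.0, -0.4]
width: 1.001
```

{"name": "jog_arm", "arguments": {"turn": [[0, 0, 0], [0, 0, 0], [0, 0, 0], [0, 0, 0]], "slide": [[0, 0, 0], [0, 0, 0], [0, 0, 0], [0, 0, 0]], "grip": [100, 100, 100, 100]}}

```text
time: 35.85
tool_pos: [0.63, 0.0237, 0.2574]
tcp_rot: [-0.329, -2.047, 2.048]
wrist_force: [1.1, -0.2, 0.4]
width: 0.997
```

```bash
python3 chk.py w19 "[(0,.1034,.03),(-.035,.072,.017),(.035,.072,.017)]"; python3 - <<'E'
from lorry import *
print(bot.read_state()['tool_pos'],bot.read_state()['time'])
d=eyes.read_camera('side');save(d,'s19')
im=d['img'][150:350,200:460,::-1];a=cv2.resize(im,None,fx=2.2,fy=2.2)
e=eyes.read_camera('scene');save(e,'c19');cv2.imwrite('pics/s19c.png',a);
E
```

```text
log y,z mm [  0.  101.9] slopes deg [-0.36 -0.01] x ext [-24.9  93.8] 11113
log y,z mm [-34.8  70.5] slopes deg [-0.42 -0.1 ] x ext [-24.4  94.4] 2820
log y,z mm [34.9 70.7] slopes deg [-0.18 -0.06] x ext [-24.5  94.2] 2769
[0.63012043 0.02375344 0.25770973] 35.9
```

View pics/w19.png

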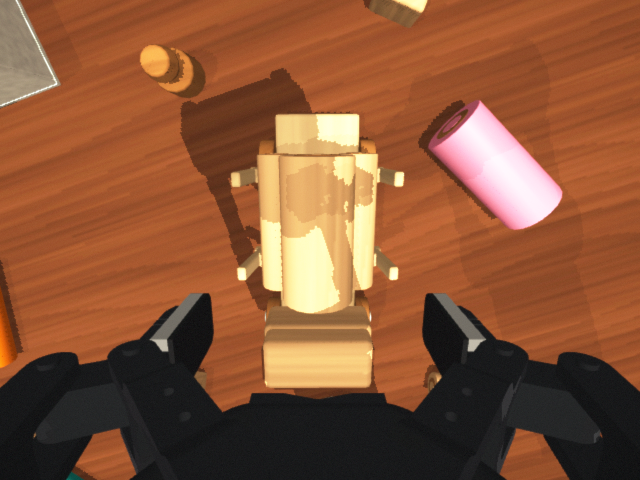

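View pics/s19c.png

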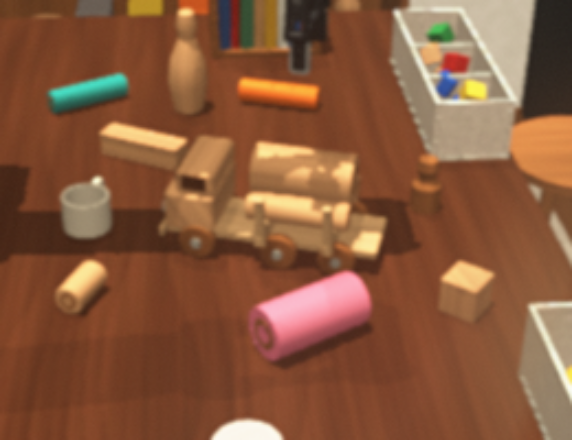

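View pics/c19.png

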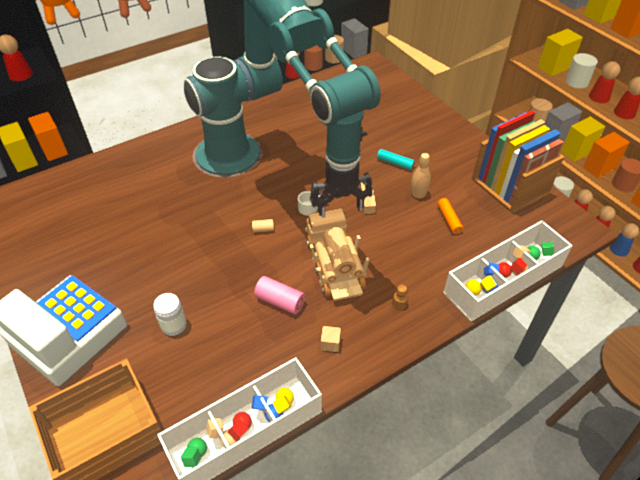

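All three logs are home and symmetric on the lorry, and the bystanders are where they were. The gripper is clear, with its tips more than 100 mm above the load. I'm handing in the job.

```bash
python3 -c "
from workcell import bot
print(bot.finish_job())"
```

```text
the job is handed in; nothing more can be done
None
```

The lorry is loaded and the job is handed in at about 36 s of the 72 s allowed. I laid one slim log in the right groove, the other in the left, then the thick log in the hollow between them. Each was lowered in steps of 0.5 mm or less until it touched (4–8 N), held for at least half a second, then let go.

The last wrist-camera check, in the lorry's frame, showed the following:

| Log | y (mm) | Height of axis (mm) | Centre along the bed (mm) |
|---|---|---|---|
| Slim, right groove | -34.8 (target -35) | 70.5 (target 72) | about 35 (target 35) |
| Slim, left groove | 34.9 (target 35) | 70.7 (target 72) | about 35 (target 35) |
| Thick, on top | 0.0 (target 0) | 101.9 (target 103.4) | about 34.5 (target 35) |

- **Heights:** they read about 1.4 mm low. The same camera read the bare table log and the chassis board 1 to 1.4 mm low, so I put this down to its calibration.
- **Direction:** the logs read 0.2 to 0.4° off the lorry yaw I measured, all three the same way. That is within the error of that measurement.
- **Bystanders:** in the final side and overview pictures, the toys that showed all looked where they started. The beam and mug were half hidden by the gripper in the overview, but both show in the side view. I checked this by eye only.

No check failed, and the gripper was clear of everything when I handed in.

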